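Seat a beacon lamp in a bayonet lamp tester and hold it on test

TASK

The square-bodied beacon lamp has been knocked over: stand it up on its foot on the bench, so that it stands by itself and can be taken squarely from above. Then put its foot into the socket of the lamp tester, push it down against the spring, twist it clockwise (seen from above) as far as it will go, about a quarter turn, and finish while still holding it there: the tester's socket springs back if you let go, and I want to read the meter meanwhile. Do not disturb the tools and other things lying about.

Things in the scene. Friction and masses are not known exactly. Their poses are not given: they have to be found in the camera images.
- lamp: Loose beacon lamp, 0.13 to 0.21 kg, 84 mm tall upright; starts lying on a flat side of its housing, axis level at 22 mm height, pins pointing up and down. Origin: centre of the foot's underside; z runs from foot to dome, x through its two pins; the same after half a turn about z. Round steel foot: 29 mm diameter, z 0 to 20 mm, lowest 5 mm tapered to the 24 mm flat it stands on.
- lamp_grip (a point): Point on the lamp's axis 45 mm above the foot's underside, where to grip: grey square housing, 44 x 44 mm, z 20 to 60 mm, flat sides square to lamp x and y. Above it an opal white dome, 38 mm diameter, z 60 to 84 mm.
- lamp_pins (a point): Point on the lamp's axis at the height of its two pins, 8 mm above the foot's underside. The pins are round, 6 mm in diameter, and stick out of the foot along +x and -x to 21.5 mm from the axis.
- tester: Lamp tester, fixed: grey case x -55 to 125 mm, y -55 to 55 mm, 48 mm high, on a plate 10 mm wider all round. Black ribbed socket barrel, 64 mm diameter, on top; towards +x of it a round meter (58 mm high), a toggle switch and two terminals (67 mm high). Origin: on the socket's axis at bench height; z up.
- socket_rim (a point): Centre of the socket's mouth at the top of its steel rim, 86 mm above the bench; axes as the tester's. Mouth 33 mm in diameter, rim 5 mm thick. Two notches through the rim, on its +x and -x sides, 36 degrees (12 mm) wide, let the lamp's pins pass. 8 mm below the rim a sprung contact meets the foot; it pushes back with 3 to 8 N.
- foot_home (a point): Fixed point on the socket's axis 20 mm below the rim: where the lamp's foot is when the housing's shoulder meets the rim. With the foot less than 3.5 mm above this point the pins are clear under the rim and the lamp can turn clockwise seen from above (a wall stops it anticlockwise). Turned, the rim keeps the pins down: foot 0 to 4 mm above this point.
- carrier (a joint): Spring-return carrier inside the socket, which the pins push round after up to 20 degrees of free play. 0 at rest (start), grows clockwise seen from above to the stop at 1.25 rad. Its spring turns it back with 0.13 N m at rest, 0.28 N m at the stop; a lamp let go is turned back to the notches and pushed up.
- carrier_mark (a point): Point on the socket's axis, 10 mm below the rim, turning with the carrier. Its x axis lies along the tester's x at rest; pins that drive the carrier lie within about 10 degrees of it.
- tape_measure: Bystander, loose, to be left where it is: tape measure with a light case, 34 x 86 x 59 mm, standing on the bench on the robot's right. Origin: centre of its underside.
- screwdriver_blue: Bystander, loose, to be left where it is: blue-handled screwdriver, 230 mm long, lying at the front right. Origin: centre of its underside.
- scraper: Bystander, loose, to be left where it is: filling knife, 184 x 60 x 27 mm, lying on the robot's right. Origin: centre of its underside.
- spanner_a: Bystander, loose, to be left where it is: steel combination spanner, 190 x 29 x 7 mm, lying at the front middle. Origin: centre of its underside.
- safety_glasses: Bystander, loose, to be left where it is: clear safety glasses, 135 x 144 x 49 mm, behind the work. Origin: centre of its underside.
- tape_white: Bystander, loose, to be left where it is: roll of white tape, 68 mm across, 25 mm high, behind the work on the left. Origin: centre of its underside.
- pliers_black: Bystander, loose, to be left where it is: black-handled pliers, 183 x 74 x 12 mm, lying at the front left. Origin: centre of its underside.
- pencil: Bystander, loose, to be left where it is: carpenter's pencil, 166 x 8 x 7 mm, lying at the front middle. Origin: centre of its underside.
There are look-alikes about, which are no part of the job. Leave any blue or turquoise look-alike of the lamp alone.

How it is judged:
By the outcome, as a careful person would: the job done as asked, in the order asked, and still so for the second after the job is handed in, while the arm keeps its last pose, push and grip.
It also fails if it takes over 70 s, if anything falls off the work surface, if the arm or the gripper's body presses on something with over 40 N, if the wrist force passes 120 N, or if a joint passes its speed limit or range.

ROBOT

A 6-joint arm with a two-finger parallel gripper is mounted at the origin on a cart in front of the work surface, level with it; the furniture and walls round the work are solid. World frame = base frame: x ahead of the robot, y to its left, z up, the work surface at z = 0. Lengths are in m, angles in degrees, forces in N, time in s.
With the tool pointing down it reaches from about 0.35 to 0.875 m from the base axis. Payload 4.2 kg.
Tool frame: the origin (TCP) lies midway between the tips of the shut fingers; the grasp point (between the pads) lies 19 mm behind it; x points along the fingers, y is the direction in which the jaws open and shut, and the axes are right-handed (so a half turn about x gives the same grasp; the last joint's range is limited). The gripper opens to 87 mm and grips with 3 to 60 N. Pads are 19 mm wide; open, the fingers measure 117 mm over their backs; the gripper's body (75 mm by 190 mm) begins 51 mm behind the grasp point.
Start: joints at [91.135, 22.042, 0.453, 0, -68.411, -14.817], TCP at [0.148, 0.607, 0.223] pointing down, gripper open.
Joint ranges: [-179.83, 179.83], [-69.29, 118.12], [-61.27, 80.66], [-181.25, 117.63], [-171.15, -9.14], [-177.46, 177.46]. Speed limits (degrees/s): [159.86, 159.86, 180, 180, 180, 180].

INTERFACE

Orientations are given as a 3x3 rotation matrix whose columns are the frame's x, y, z axes.
In Python, from station import r gives the robot as it stands.
- The arm moves only by the tool play_rows, never from a script. Its argument "plan" is a list that holds one entry, the list of rows, each a list of 6 numbers: the shift along the tool's x, y, z in cm, then the turn, a rotation vector about the tool's x, y, z in units of 10 degrees (1.0 is 10 degrees). A call has 1 to 5 rows; each row is the pose to reach, as a shift and turn from the pose commanded when the call began, along the tool's axes at that moment; what a row does not reach only later rows make up. A row lasts 1/8 s, in which the tool goes at most 62.5 mm and 10.7 degrees, less where a joint would pass 70% of its speed; a pose out of reach is approached as far as the arm can. A call with a gripper value outside its range is refused whole. "hand" is the opening, from 0 (shut) to 1 (fully open), set as the call begins (left out, the last holds). The fingers move at their own pace and stop on an object; the grip force is fixed at half the most. Time passes only in rows, so rows that repeat a pose let the fingers close. It gives the time, the measured TCP pose, the force and the opening at its end, in the units of the state.
- r.sense(): the state, without advancing time (a new reading comes with each control period).
- r.capture(name): name is "side" or "top"; returns (picture, depth): 480x640x3 uint8, blue, green, red; 480x640 float32, m along the optical axis (not along the pixel's ray), 0 where there is no reading.
- r.get_calibration(name): a dict with "vfov" (degrees; the focal length in pixels is half the picture's height over the tangent of half this angle, whatever the lens; pixels are square), "cx", "cy" (the principal point, pixels), "rvec" (rotation vector, rad) and "tvec" (3), from world to camera coordinates, as OpenCV has them. Camera axes: x right, y down, z forward; pixel columns grow to the right and rows downward; lengths in m; the calibration is good to about 2 mm. A picture is of the moment at which its call begins. get_calibration takes no time and is no camera call.
- r.finish_job(): hands the job in, once; it reports no verdict.
The state is a dict: "time_s": time; "joints": joint angles; "joint_velocities": joint speeds; "effort": joint torques, N m; "tcp_pos": TCP position; "ee_rot": TCP orientation; "wrist_force": force on the tool from outside, world axes, zero at the start; "moment": the same for the moment, N m; "gripper_width": opening from 0.0 (shut) to 1.0 (fully open).
Only numpy, scipy, OpenCV 4.12 (cv2) and the standard library are available. Lean on these libraries where they do the work, as an engineer would, in place of code of your own. Each camera call takes 0.05 s, during which the arm holds its last target.

## Working session

There is one attempt and no reset: what is moved stays moved. The work goes in short steps, Python scripts to look and compute and a tool call to move; the robot and the scene stay as the last step left them, time stands still between calls to the robot, and variables do not carry over. Pictures are saved under pics/ and viewed, and the job is handed in when it is done.

Besides the shell and the picture viewer there is one more tool, called after "Request:" as name(argument=value, ...) on one line, values as JSON. play_rows: Moves the arm, as the interface text tells. Its arguments: {"type":"object","properties":{"plan":{"type":"array","items":{"type":"array","items":{"type":"array","items":{"type":"number"}}}},"hand":{"type":"number"}},"required":["plan"]}

```bash
ls; mkdir -p pics
cat > h.py <<'E'
import numpy as np,cv2
from station import r
def cal(n):
    c=r.get_calibration(n);f=240/np.tan(np.radians(c['vfov'])/2)
    R=cv2.Rodrigues(np.array(c['rvec'],float))[0];t=np.array(c['tvec'],float).ravel()
    return f,c['cx'],c['cy'],R,t
def ray(n,u,v):
    f,cx,cy,R,t=cal(n);d=R.T@np.array([(u-cx)/f,(v-cy)/f,1]);return -R.T@t,d
def onz(n,u,v,z):
    o,d=ray(n,u,v);return o+d*(z-o[2])/d[2]
def proj(n,p):
    f,cx,cy,R,t=cal(n);q=R@np.array(p,float)+t;return np.array([f*q[0]/q[2]+cx,f*q[1]/q[2]+cy])
def pt(n,u,v,D):
    f,cx,cy,R,t=cal(n);d=D[int(v),int(u)];return R.T@(np.array([(u-cx)/f*d,(v-cy)/f*d,d])-t)
def tri(a,b):
    (o1,d1),(o2,d2)=a,b
    d1=d1/np.linalg.norm(d1);d2=d2/np.linalg.norm(d2)
    A=np.stack([d1,-d2],1);s=np.linalg.lstsq(A,o2-o1,rcond=None)[0]
    p=o1+d1*s[0];q=o2+d2*s[1];return (p+q)/2,np.linalg.norm(p-q)
E
python3 - <<'E'
from h import *
print(r.sense())
for n in('side','top'):
    print(n,r.get_calibration(n), ray(n,320,240))
    p,d=r.capture(n);cv2.imwrite(f'pics/{n}0.png',p);np.save(f'{n}0.npy',d);print((d==0).mean())
E
```

```text
pics
{'time_s': 0.0, 'joints': array([ 9.11350263e+01,  2.20905711e+01,  3.80821247e-01, -2.84340961e-02,
       -6.84094996e+01, -1.48159848e+01]), 'joint_velocities': array([ 0.08162374, -0.05320521, -0.05771404, -0.02941257, -0.00698803,
       -0.03049696]), 'effort': array([-1.84133343e-03, -3.90659344e+01,  1.87393159e+01,  4.21976969e+00,
        1.09062347e-02, -1.97122949e-04]), 'tcp_pos': array([0.1476696 , 0.60670154, 0.22147014]), 'ee_rot': array([[-4.20131810e-04, -2.36692697e-01, -9.71584474e-01],
       [-2.08998382e-03, -9.71582230e-01,  2.36693054e-01],
       [-9.99997728e-01,  2.13003812e-03, -8.64913070e-05]]), 'wrist_force': array([0.2550567 , 0.40385811, 1.13226159]), 'moment': array([-0.00671363, -0.01086086, -0.03189878]), 'gripper_width': 0.9962132812975851}
side {'vfov': 55.34955070530742, 'cx': 322.7431915192461, 'cy': 242.7678846745026, 'rvec': array([ 0.18966214, -2.83105427,  1.25376599]), 'tvec': array([0.54362636, 0.06403626, 1.48193987])} (array([0.41859202, 1.11593988, 1.03693536]), array([ 0.09199715, -0.7382839 , -0.66824091]))
0.017317708333333334
top {'vfov': 49.46889843100165, 'cx': 317.41501717147264, 'cy': 241.73353618335568, 'rvec': array([ 2.11126423, -2.13567884,  0.15174908]), 'tvec': array([0.0389554 , 0.55911596, 1.3960555 ])} (array([ 3.20092090e-01, -5.33856283e-04,  1.46991153e+00]), array([ 0.16914273,  0.01790203, -0.98544708]))
0.003919270833333334
```

View pics/side0.png

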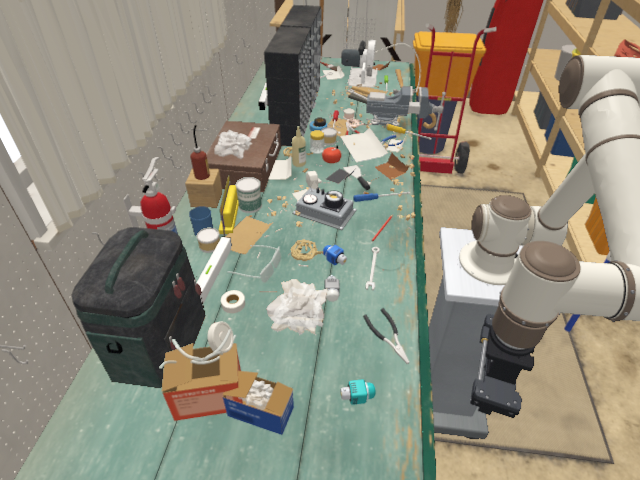

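View pics/top0.png

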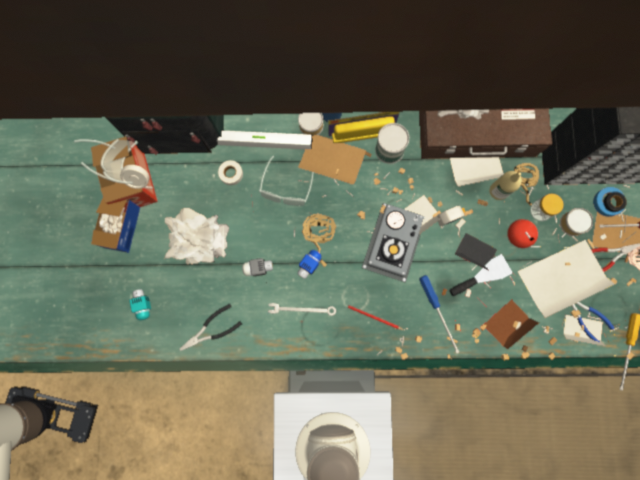

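The top view shows three lamp-like things: grey at (258,267), blue at (311,263) and turquoise at (140,305). Only the grey one with the white dome fits the description. The tester is at (395,243), with its socket near (393,250). I'll enlarge both.

Run:
```python
import cv2,numpy as np
a=cv2.imread('pics/top0.png');b=cv2.imread('pics/side0.png')
def c(im,x,y,w,s):return cv2.resize(im[y-w:y+w,x-w:x+w],(s,s),interpolation=cv2.INTER_CUBIC)
cv2.imwrite('pics/crop0.png',np.hstack([c(a,258,267,20,400),c(b,332,288,20,400)]))
cv2.imwrite('pics/crop1.png',np.hstack([c(a,395,243,40,400),c(b,328,202,40,400)]))
```

```text
(no output)
```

View pics/crop0.png

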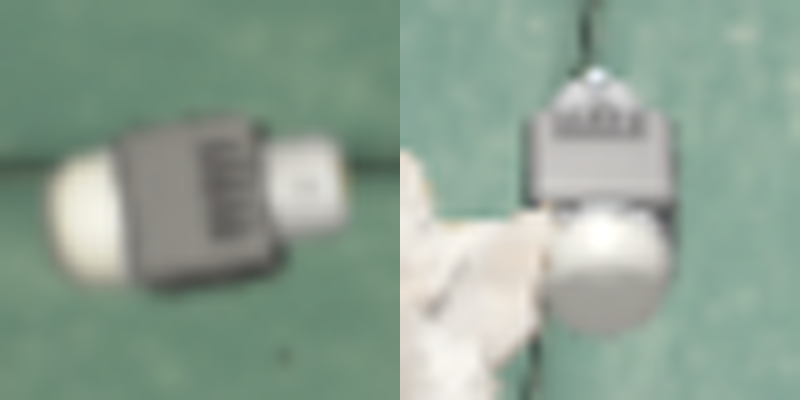

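View pics/crop1.png

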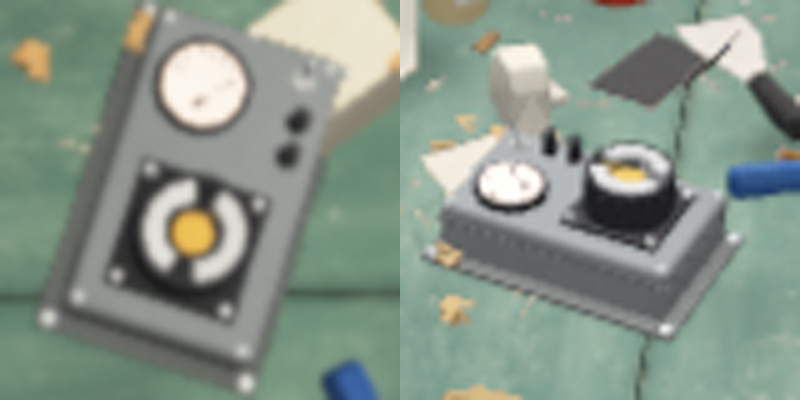

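Run:
```python
from h import *
a=cv2.imread('pics/top0.png');b=cv2.imread('pics/side0.png');da=np.load('top0.npy');db=np.load('side0.npy')
# lamp top-face via masks
for n,im,D,(u,v) in(('top',a,da,(258,267)),('side',b,db,(332,288))):
    hsv=cv2.cvtColor(im,cv2.COLOR_BGR2HSV)
    print(n,'depth pts',[pt(n,u+dx,v,D).round(3) for dx in(-8,-4,0,3)], hsv[v,u])
    m=(hsv[...,1]<60).astype(np.uint8)
    roi=np.zeros_like(m);roi[v-18:v+18,u-18:u+18]=1;m*=roi
    k,l,s,c=cv2.connectedComponentsWithStats(m,connectivity=4);i=1+np.argmax(s[1:,4]);print(s[i],c[i])
    cn=max(cv2.findContours((l==i).astype(np.uint8),0,1)[0],key=cv2.contourArea);print(cv2.minAreaRect(cn))
# rim
for n,im,(u,v),w in(('top',a,(393,250),14),('side',b,(334,196),16)):
    hsv=cv2.cvtColor(im,cv2.COLOR_BGR2HSV)
    m=((hsv[...,2]>140)).astype(np.uint8)
    roi=np.zeros_like(m);roi[v-w:v+w,u-w:u+w]=1;m*=roi
    print(n);print('\n'.join(''.join('#' if x else '.' for x in row[u-w:u+w]) for row in m[v-w:v+w]))
```

```text
top depth pts [array([0.492, 0.22 , 0.042]), array([0.491, 0.208, 0.048]), array([0.492, 0.198, 0.041]), array([0.491, 0.189, 0.045])] [ 21  14 125]
[ 240  249   36   36 1052] [258.91064639 268.33365019]
((257.5, 266.5), (35.0, 35.0), 90.0)
side depth pts [array([0.518, 0.211, 0.029]), array([0.505, 0.222, 0.043]), array([0.493, 0.22 , 0.043]), array([0.485, 0.217, 0.041])] [ 90   3 195]
[ 314  270   36   36 1296] [331.5 287.5]
((331.5, 287.5), (35.0, 35.0), 90.0)
top
###..##.......##############
###..##............#########
##...................#######
##..........###........#####
##.......######..........###
#.......#######.............
#......########.....###.....
#.....#########....#####...#
......######.......#####...#
.....#####...###...######...
.....#####.#######..#####...
.....####..#######..#####...
.....####.#########..####...
.....####.#########..####...
.....####.#########..####...
.....##############.#####...
.....#############..#####...
......#####.#####..######...
......#####......#######...#
.......####....########....#
........##.....#######.....#
...............###
[... 545 characters left out ...]
.######
..#....#############.####.######
..#....##..###########..#.######
###....#...############...######
###...#....###.....#####.#######
#######.#####.##..#.####.#######
#######.################.#######
#######..############.....######
######...#############...#######
######.....##########.....######
######.......#######......######
######.....................#.###
#####........................###
####........................####
####.......................#####
#####.....................######
##........................#####.
####.....................######.
#######.................######..
###########........#...######...
.############......##..#####....
....#############.....######....
```

Run:
```python
from h import *
a=cv2.imread('pics/top0.png');b=cv2.imread('pics/side0.png');da=np.load('top0.npy')
K=8
def up(im,u,v,w):
    x=cv2.resize(im[v-w:v+w,u-w:u+w],None,fx=K,fy=K,interpolation=cv2.INTER_CUBIC);return x
def back(p,u,v,w):return (np.array(p)+.5)/K-.5+np.array([u-w,v-w])
res={}
for n,im,(u,v),w in(('top',a,(393,250),14),('side',b,(334,196),16)):
    x=up(im,u,v,w);h=cv2.cvtColor(x,cv2.COLOR_BGR2HSV)
    st=((h[...,2]>(145 if n=='top' else 150))&(h[...,1]<35)).astype(np.uint8)*255
    ye=((h[...,1]>110)&(h[...,0]<35)&(h[...,2]>120)).astype(np.uint8)*255
    k,l,s,c=cv2.connectedComponentsWithStats(st)
    for i in range(1,k):
        if s[i,4]>400: print(n,i,s[i]/K,back(c[i],u,v,w))
    k2,l2,s2,c2=cv2.connectedComponentsWithStats(ye);j=1+np.argmax(s2[1:,4]);print('yel',s2[j]/K,back(c2[j],u,v,w))
    vis=x.copy();vis[st>0]=(0,0,255);vis[ye>0]=(255,0,0);cv2.imwrite(f'pics/rim_{n}.png',np.hstack([cv2.resize(x,(400,400)),cv2.resize(vis,(400,400))]))
    res[n]=back(c2[j],u,v,w)
p,e=tri(ray('top',*res['top']),ray('side',*res['side']));print('yellow',p,e)
for uv in [(260,267),(256,266),(262,268)]: print(pt('top',*uv,da))
for n,im,(u,v) in(('top',a,(258,267)),('side',b,(332,288))):
    x=up(im,u,v,24);h=cv2.cvtColor(x,cv2.COLOR_BGR2HSV)
    m=((h[...,1]<(45 if n=='top' else 30)))
    vis=x.copy();vis[m]=(0,0,255);cv2.imwrite(f'pics/lm_{n}.png',np.hstack([x,vis]))
```

```text
top 1 [  0.      0.      2.75    7.875 101.625] [379.47317036 238.41136224]
top 3 [ 13.75   0.    14.25   5.   272.  ] [402.11167279 237.23862592]
top 4 [  4.625   3.     10.625  17.75  725.625] [387.58506675 246.71213394]
top 5 [ 14.75    5.625  10.625  17.75  709.125] [399.41086066 250.77129605]
top 7 [ 24.75   18.125   3.25    9.875 140.375] [405.40477516 259.92803874]
yel [ 10.125   9.      9.25    9.375 535.125] [393.20936989 249.11561259]
side 1 [  0.      0.      4.625   6.875 127.875] [319.38227028 181.64546676]
side 5 [  4.875   1.625   7.75    2.375 107.375] [326.35921129 182.23726717]
side 9 [  0.      7.75   16.625  24.25  910.625] [321.54762354 202.26838538]
side 10 [ 10.875  10.5    13.125   6.75  364.   ] [335.26807177 192.63637534]
side 12 [  8.     14.875  13.625   5.875 287.25 ] [331.67417319 197.92493473]
side 15 [ 22.25   17.5     9.75   14.5   526.125] [345.53930565 204.69548883]
yel [12.375 15.     6.5    2.75  96.25 ] [332.93311688 196.04318182]
yellow [ 0.53309097 -0.17171681  0.08291471] 0.004839510218064331
[0.49191358 0.19235112 0.04024938]
[ 3.20092090e-01 -5.33856283e-04  1.46991153e+00]
[0.48827151 0.18589984 0.04692758]
```

View pics/rim_top.png

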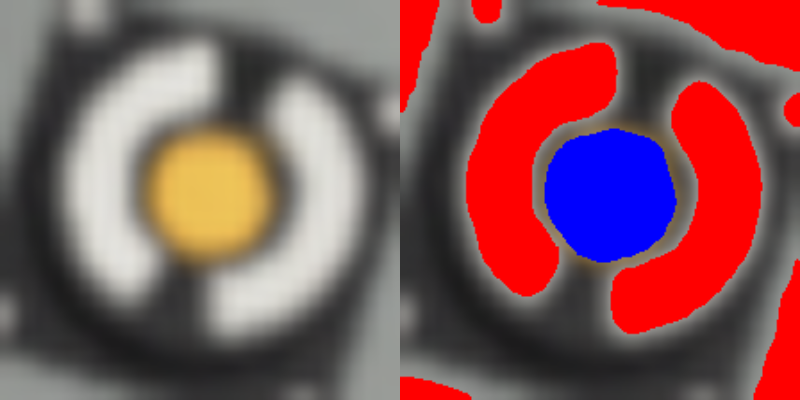

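View pics/rim_side.png

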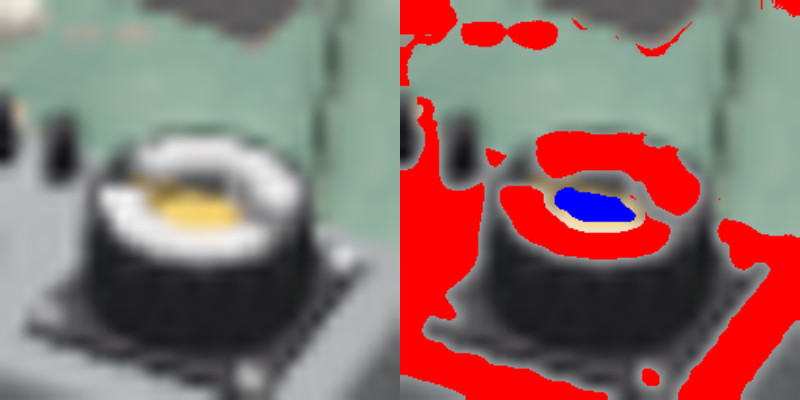

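View pics/lm_top.png

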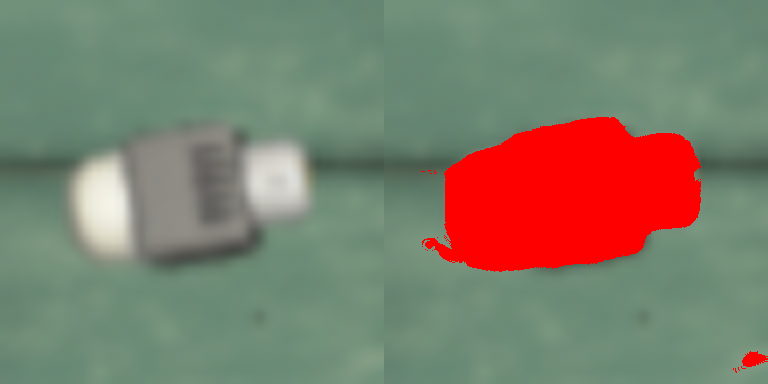

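View pics/lm_side.png

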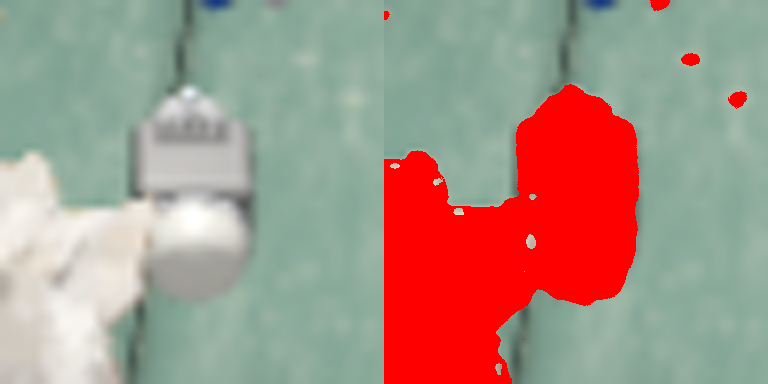

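Run:
```python
from h import *
a=cv2.imread('pics/top0.png');b=cv2.imread('pics/side0.png');da=np.load('top0.npy')
K=8
def up(im,u,v,w):return cv2.resize(im[v-w:v+w,u-w:u+w],None,fx=K,fy=K,interpolation=cv2.INTER_CUBIC)
def back(p,u,v,w):return (np.array(p)+.5)/K-.5+np.array([u-w,v-w])
C={}
for n,im,(u,v),w,ids,th in(('top',a,(393,250),14,(4,5),145),('side',b,(334,196),16,(10,12),150)):
    x=up(im,u,v,w);h=cv2.cvtColor(x,cv2.COLOR_BGR2HSV)
    st=((h[...,2]>th)&(h[...,1]<35)).astype(np.uint8)*255
    k,l,s,c=cv2.connectedComponentsWithStats(st)
    m=np.isin(l,ids).astype(np.uint8)
    P=np.argwhere(m)[:,::-1].astype(np.int32)
    hu=cv2.convexHull(P)
    e=cv2.fitEllipse(hu);C[n]=back(e[0],u,v,w);print(n,C[n],np.array(e[1])/K,e[2])
    if n=='top':
        q=[onz('top',*back(c[i],u,v,w),.086)[:2] for i in ids]
        d=q[1]-q[0];print('perp yaw',np.degrees(np.arctan2(d[1],d[0])),q, 'mid',(q[0]+q[1])/2)
p,e=tri(ray('top',*C['top']),ray('side',*C['side']));print('rim tri',p,e)
print('rim top@86',onz('top',*C['top'],.086),'side',onz('side',*C['side'],.086))
# tester plate bolts for x axis: from crop1 5x origin (355,203)
f=lambda x,y:onz('top',355+(x+.5)/5-.5,203+(y+.5)/5-.5,.004)
A,B,D=f(47,318),f(245,383),f(148,10);print(A,B,D)
for d in(B-A,D-A):print(np.linalg.norm(d),np.degrees(np.arctan2(d[1],d[0])))
# lamp corners from lm_top (8x origin 258-24,267-24) at z .044 (housing) 
g=lambda x,y,z:onz('top',258-24+(x+.5)/8-.5,267-24+(y+.5)/8-.5,z)
c4=[g(127,142,.044),g(228,124,.044),g(250,240,.044),g(145,262,.044)]
print('housing',np.round(c4,4));print('dome tip',g(66,203,.022),'foot',g(311,180,.022))
d=c4[1]-c4[0];d2=c4[2]-c4[3]
for q in(d,d2):print(np.linalg.norm(q),np.degrees(np.arctan2(q[1],q[0])))
# housing top from depth
P=np.array([pt('top',u,v,da) for v in range(258,278) for u in range(248,266)]);P=P[(P[:,2]>.03)&(P[:,2]<.06)];print('med z',np.median(P,0),len(P))
```

```text
top [393.44272518 248.75135708] [20.16648483 20.71858215] 113.26457977294922
perp yaw -110.09606291874869 [array([ 0.53689105, -0.15642403]), array([ 0.5254764 , -0.18762267])] mid [ 0.53118372 -0.17202335]
side [333.47885799 194.97063637] [10.75743771 16.00690651] 91.32648468017578
rim tri [ 0.53230082 -0.17171748  0.08789482] 0.0028392369738983805
rim top@86 [ 0.53115422 -0.1718896   0.086     ] side [ 0.53395947 -0.17462069  0.086     ]
[ 0.49489854 -0.09746631  0.004     ] [ 0.45679751 -0.20757137  0.004     ] [ 0.67258065 -0.15983298  0.004     ]
0.11651099466098293 -109.08779431419937
0.18830967866215828 -19.341145401405008
housing [[0.5105 0.2213 0.044 ]
 [0.5163 0.1863 0.044 ]
 [0.4759 0.1784 0.044 ]
 [0.4687 0.2146 0.044 ]]
dome tip [0.49209386 0.24596957 0.022     ] foot [0.49913967 0.15988179 0.022     ]
0.03548817007657192 -80.53434362027996
0.03690834016615356 -78.79883742694828
med z [0.49288775 0.20250453 0.04218724] 267
```

Run:
```python
from h import *
s=lambda x,y,z:onz('side',332-24+(x+.5)/8-.5,288-24+(y+.5)/8-.5,z)
# side: left/right housing top edges at z=.044; dome/foot midline
L0,L1,R0,R1=s(138,123,.044),s(140,190,.044),s(247,123,.044),s(248,190,.044)
print(L0,L1,R0,R1)
for a,b in((L0,R0),(L1,R1),(L0,L1),(R0,R1)):
    d=b-a;print(np.linalg.norm(d),np.degrees(np.arctan2(d[1],d[0])))
f,d=s(189,88,.036),s(196,298,.005);print('foot top',f,'dome low',d)
f,d=s(189,100,.036),s(195,215,.041);print('foot',f,'dome hi',d);q=d-f;print(np.degrees(np.arctan2(q[1],q[0])))
x=cv2.imread('pics/top0.png')[267-16:267+16,258-20:258+20]
cv2.imwrite('pics/z.png',cv2.resize(x,(800,640)[:2] and (750,600),interpolation=cv2.INTER_LANCZOS4))
```

```text
[0.51833346 0.1883219  0.044     ] [0.51346547 0.22134106 0.044     ] [0.47826052 0.18265795 0.044     ] [0.47447982 0.2158486  0.044     ]
0.04047123486307783 -171.95503942124606
0.03937064860665183 -171.98071040030968
0.03337607543947406 98.3866519975721
0.03340528947752887 96.49846311155027
foot top [0.50230332 0.16020885 0.036     ] dome low [0.49018051 0.23627171 0.005     ]
foot [0.50159197 0.16640895 0.036     ] dome hi [0.49246881 0.22794472 0.041     ]
98.43312008776407
```

View pics/z.png

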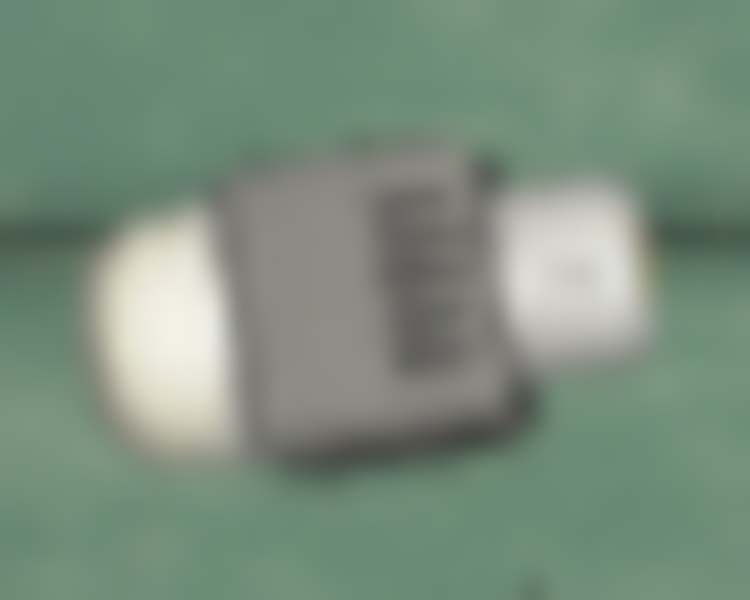

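```bash
cat >> h.py <<'E'
from scipy.spatial.transform import Rotation as Ro
def lampR(phi,yaw=98.,jaw=-1):
    a=np.array([np.cos(np.radians(yaw)),np.sin(np.radians(yaw)),0]);h=np.array([a[1],-a[0],0])*jaw
    p=np.radians(phi);x=np.array([0,0,-np.cos(p)])-np.sin(p)*a
    return np.stack([x,h,np.cross(x,h)],1)
def downR(yawy):
    y=np.array([np.cos(np.radians(yawy)),np.sin(np.radians(yawy)),0]);x=np.array([0,0,-1.]);return np.stack([x,y,np.cross(x,y)],1)
def goal(grasp,R,back=0.0):  # TCP so that grasp point sits at 'grasp', pulled back along tool x
    return np.array(grasp)+R[:,0]*(.019-back)
def delta(p,R):
    s=r.sense();R0=s['ee_rot'];return np.r_[R0.T@(np.array(p)-s['tcp_pos'])*100,(Ro.from_matrix(R0.T@R).as_rotvec(degrees=True))/10].round(2)
def st():
    s=r.sense();print('t',round(s['time_s'],2),'tcp',s['tcp_pos'].round(4),'F',s['wrist_force'].round(1),'M',s['moment'].round(2),'w',round(s['gripper_width'],3),'j',s['joints'].round(0));print(s['ee_rot'].round(3).tolist())
E
python3 - <<'E'
from h import *
D=np.load('top0.npy')
f,cx,cy,R,t=cal('top')
v,u=np.mgrid[200:320,120:345];d=D[v,u];P=np.stack([(u-cx)/f*d,(v-cy)/f*d,d],-1);P=(P-t)@R;P=P[d>0]
for y0 in np.arange(0,.5,.03):
    print(round(y0,2),[ (lambda q:round(float(np.percentile(q,97)),3) if len(q)>5 else None)(P[(P[:,1]>y0)&(P[:,1]<y0+.03)&(P[:,0]>x0)&(P[:,0]<x0+.04),2]) for x0 in np.arange(.34,.62,.04)])
for phi in(45,40,35):
    Rm=lampR(phi);g=np.array([.4938,.2062,.022])
    print(phi,'standoff',delta(goal(g,Rm,.12),Rm),'pos',goal(g,Rm,.12))
E
```

```text
0.0 [0.008, 0.005, 0.005, 0.004, 0.03, 0.01, 0.011]
0.03 [0.009, 0.006, 0.004, 0.047, 0.048, 0.012, 0.012]
0.06 [0.007, 0.005, 0.004, 0.047, 0.048, 0.009, 0.012]
0.09 [0.006, 0.006, 0.005, 0.006, 0.004, 0.006, 0.006]
0.12 [0.008, 0.007, 0.005, 0.004, 0.004, 0.005, 0.006]
0.15 [0.011, 0.009, 0.005, 0.039, 0.036, 0.005, 0.006]
0.18 [0.004, 0.005, 0.005, 0.048, 0.048, 0.005, 0.005]
0.21 [0.005, 0.005, 0.006, 0.046, 0.043, 0.004, 0.005]
0.24 [0.004, 0.006, 0.005, 0.034, 0.004, 0.005, 0.004]
0.27 [0.01, 0.016, 0.005, 0.005, 0.125, 0.134, 0.145]
0.3 [0.014, 0.005, 0.006, 0.127, 0.136, 0.146, 0.148]
0.33 [0.014, 0.005, 0.005, 0.005, 0.138, 0.141, 0.14]
0.36 [0.005, 0.005, 0.005, 0.008, 0.148, 0.14, 0.144]
0.39 [0.006, 0.007, 0.004, 0.005, 0.142, 0.14, 0.143]
0.42 [0.004, 0.005, 0.006, 0.004, 0.119, 0.12, 0.123]
0.45 [0.006, 0.006, 0.005, 0.005, 0.004, 0.004, 0.004]
0.48 [0.036, 0.045, 0.005, 0.005, 0.005, 0.005, 0.004]
45 standoff [ 12.87  24.06 -40.47   6.46   3.94   2.67] pos [0.48386057 0.27692275 0.09341778]
40 standoff [ 12.27  24.67 -40.71   6.54   3.5    2.37] pos [0.48476467 0.27048974 0.09937049]
35 standoff [ 11.74  25.32 -40.97   6.61   3.06   2.07] pos [0.48573753 0.26356744 0.10473436]
```

Run:
```python
from h import *
for nm,u,v in(('spanner open end',268,309),('spanner ring',336,311),('pliers r',241,322),('pliers r2',230,305),('paper corner',229,240),('paper low',206,264),('blue',311,263)):
    print(nm,onz('top',u,v,.005).round(3))
g=np.array([.4938,.2062,.022]);Rm=lampR(0,98)
print('hover',delta(goal(g,Rm,.13),Rm))
```

```text
spanner open end [0.378 0.174 0.005]
spanner ring [ 0.37  -0.016  0.005]
pliers r [0.342 0.249 0.005]
pliers r2 [0.39  0.281 0.005]
paper corner [0.575 0.287 0.005]
paper low [0.507 0.351 0.005]
blue [0.506 0.052 0.005]
hover [ 8.920e+00  3.071e+01 -4.311e+01  6.830e+00 -1.000e-02 -1.000e-02]
```

Request:
play_rows(plan=[[[0, 15, -21.5, 3.4, 0, 0], [0, 30.7, -43.1, 6.83, 0, 0], [0, 30.7, -43.1, 6.83, 0, 0], [0, 30.7, -43.1, 6.83, 0, 0], [0, 30.7, -43.1, 6.83, 0, 0]]], hand=1)

```text
time_s: 0.72
tcp_pos: [0.3533, 0.3692, 0.2224]
ee_rot: [[-0.0, -0.925, -0.379], [-0.0, -0.379, 0.925], [-1.0, 0.0, -0.0]]
wrist_force: [1.2, -0.0, 1.1]
gripper_width: 1.0
```

Request:
play_rows(plan=[[[0, 0, 0, 0, 0, 0], [0, 0, 0, 0, 0, 0], [0, 0, 0, 0, 0, 0], [0, 0, 0, 0, 0, 0]]])

```text
time_s: 1.23
tcp_pos: [0.3517, 0.372, 0.2224]
ee_rot: [[-0.0, -0.922, -0.386], [-0.0, -0.386, 0.922], [-1.0, 0.0, -0.0]]
wrist_force: [-0.2, 0.3, -0.1]
gripper_width: 0.998
```

Run:
```python
from h import *
st()
g=np.array([.4938,.2062,.022]);Rm=lampR(0,98)
print('down',delta(goal(g,Rm,.003),Rm))
```

```text
t 1.23 tcp [0.3517 0.372  0.2224] F [-0.2  0.3 -0.1] M [ 0.11 -0.03 -0.01] w 0.998 j [ 65.  11. -15.  -0. -64. -42.]
[[-0.0, -0.922, -0.386], [-0.0, -0.386, 0.922], [-1.0, 0.0, -0.0]]
down [ 21.64  -6.71 -20.78   1.47  -0.    -0.  ]
```

Request:
play_rows(plan=[[[0, -6.7, -20.8, 1.47, 0, 0], [0, -6.7, -20.8, 1.47, 0, 0], [0, -6.7, -20.8, 1.47, 0, 0], [0, -6.7, -20.8, 1.47, 0, 0], [0, -6.7, -20.8, 1.47, 0, 0]]])

```text
time_s: 1.85
tcp_pos: [0.495, 0.204, 0.2221]
ee_rot: [[-0.001, -0.991, -0.135], [-0.0, -0.135, 0.991], [-1.0, 0.001, -0.0]]
wrist_force: [0.3, -0.4, 0.4]
gripper_width: 1.001
```

Run:
```python
from h import *
st()
g=np.array([.4938,.2062,.022]);Rm=lampR(0,98)
print('down',delta(goal(g,Rm,.003),Rm))
p,d=r.capture('side');cv2.imwrite('pics/s1.png',p[120:400,180:560])
```

```text
t 1.85 tcp [0.495  0.204  0.2221] F [ 0.3 -0.4  0.4] M [ 0.09 -0.04  0.05] w 1.001 j [ 40.  13. -12.   0. -65. -32.]
[[-0.001, -0.991, -0.135], [-0.0, -0.135, 0.991], [-1.0, 0.001, -0.0]]
down [ 2.161e+01  8.000e-02  2.400e-01 -2.000e-02 -0.000e+00 -0.000e+00]
```

View pics/s1.png

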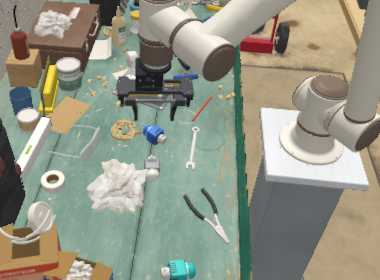

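Request:
play_rows(plan=[[[6, 0.1, 0.2, 0, 0, 0], [12, 0.1, 0.2, 0, 0, 0], [17, 0.1, 0.2, 0, 0, 0], [20.5, 0.1, 0.2, 0, 0, 0], [21.6, 0.1, 0.2, 0, 0, 0]]])

```text
time_s: 2.52
tcp_pos: [0.4912, 0.2072, 0.0046]
ee_rot: [[-0.003, -0.99, -0.14], [-0.003, -0.14, 0.99], [-1.0, 0.004, -0.002]]
wrist_force: [-0.7, 0.8, -0.7]
gripper_width: 1.0
```

Request:
play_rows(plan=[[[0, 0, 0, 0, 0, 0], [0, 0, 0, 0, 0, 0]]])

```text
time_s: 2.78
tcp_pos: [0.4939, 0.2079, 0.0082]
ee_rot: [[0.003, -0.99, -0.139], [0.002, -0.139, 0.99], [-1.0, -0.003, 0.002]]
wrist_force: [-0.1, 0.4, -0.4]
gripper_width: 0.997
```

Run:
```python
from h import *
st()
p,d=r.capture('top');cv2.imwrite('pics/t2.png',cv2.resize(p[227:307,218:298],(600,600)))
p,d=r.capture('side');cv2.imwrite('pics/s2.png',cv2.resize(p[240:330,280:380],(666,600)))
```

```text
t 2.77 tcp [0.4939 0.2079 0.0082] F [-0.1  0.4 -0.4] M [ 0.07 -0.02  0.02] w 0.997 j [ 40.  28. -27.   0. -35. -32.]
[[0.003, -0.99, -0.139], [0.002, -0.139, 0.99], [-1.0, -0.003, 0.002]]
```

View pics/s2.png

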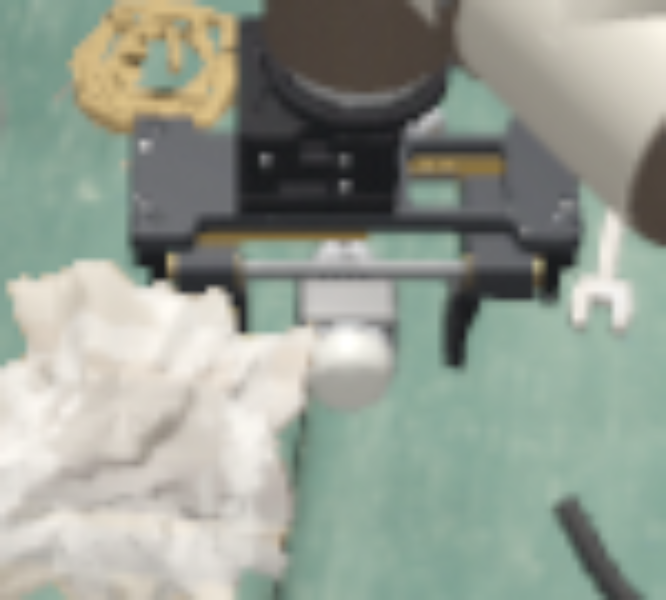

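The lamp lies between the open fingers, at about (345,330) in the enlarged side crop, and the paper is clear. Closing.

Request:
play_rows(plan=[[[0, 0, 0, 0, 0, 0], [0, 0, 0, 0, 0, 0], [0, 0, 0, 0, 0, 0], [0, 0, 0, 0, 0, 0], [0, 0, 0, 0, 0, 0]]], hand=0)

```text
time_s: 3.5
tcp_pos: [0.493, 0.2067, 0.0065]
ee_rot: [[0.0, -0.99, -0.138], [0.0, -0.138, 0.99], [-1.0, -0.0, -0.0]]
wrist_force: [0.8, -0.1, -0.2]
gripper_width: 0.519
```

Run:
```python
from h import *
st()
```

```text
t 3.5 tcp [0.493  0.2067 0.0065] F [ 0.8 -0.1 -0.2] M [ 0.08 -0.3  -0.01] w 0.519 j [ 40.  28. -27.   0. -35. -32.]
[[0.0, -0.99, -0.138], [0.0, -0.138, 0.99], [-1.0, -0.0, -0.0]]
```

Request:
play_rows(plan=[[[-3, 0, 0, 0, 0, 0], [-5, 2, -1.5, 0, 0, 0], [-5, 6.5, -4.8, -1.2, 0, 0], [-5, 6.5, -4.8, -1.2, 0, 0], [-5, 6.5, -4.8, -1.2, 0, 0]]])

```text
time_s: 4.12
tcp_pos: [0.4356, 0.1504, 0.0568]
ee_rot: [[0.001, -0.94, -0.34], [0.0, -0.34, 0.94], [-1.0, -0.001, 0.0]]
wrist_force: [0.2, 0.5, -1.5]
gripper_width: 0.508
```

Request:
play_rows(plan=[[[2.5, 0, 0, 0, 0, 0], [4.2, 0, 0, 0, 0, 0], [4.8, 0, 0, 0, 0, 0], [4.9, 0, 0, 0, 0, 0], [4.9, 0, 0, 0, 0, 0]]])

```text
time_s: 4.75
tcp_pos: [0.4358, 0.1506, 0.0079]
ee_rot: [[0.001, -0.94, -0.341], [0.001, -0.341, 0.94], [-1.0, -0.001, 0.0]]
wrist_force: [-1.1, -0.4, -1.5]
gripper_width: 0.501
```

Run:
```python
from h import *
st()
p,d=r.capture('side');cv2.imwrite('pics/s3.png',cv2.resize(p[220:330,280:400],(654,600)))
```

```text
t 4.75 tcp [0.4358 0.1506 0.0079] F [-1.1 -0.4 -1.5] M [ 0.09 -0.03 -0.05] w 0.501 j [ 39.  23. -37.   0. -30. -19.]
[[0.001, -0.94, -0.341], [0.001, -0.341, 0.94], [-1.0, -0.001, 0.0]]
```

View pics/s3.png

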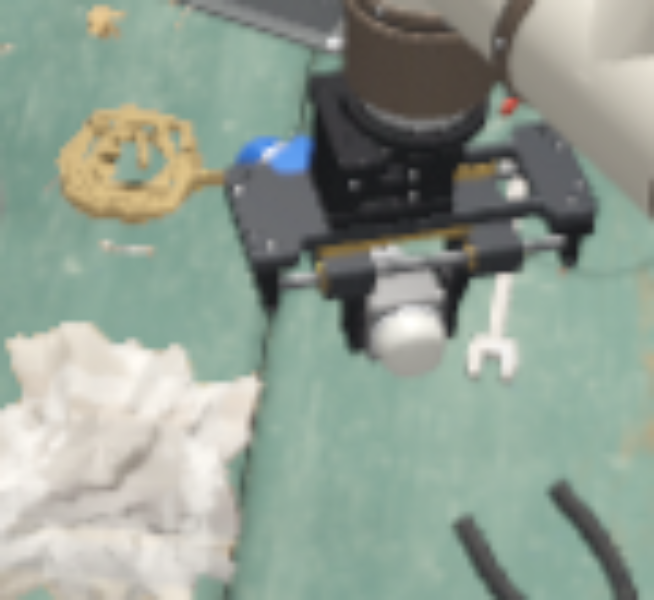

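Request:
play_rows(plan=[[[0.1, 0, 0, 0, 0, 0], [0.1, 0, 0, 0, 0, 0], [0.1, 0, 0, 0, 0, 0]]])

```text
time_s: 5.18
tcp_pos: [0.4353, 0.1502, 0.0067]
ee_rot: [[0.0, -0.94, -0.34], [0.0, -0.34, 0.94], [-1.0, -0.0, 0.0]]
wrist_force: [0.2, -0.1, -1.2]
gripper_width: 0.507
```

Request:
play_rows(plan=[[[0, 0, 0, 0, 0, 0], [0, 0, 0, 0, 0, 0], [0, 0, 0, 0, 0, 0]]], hand=0.65)

```text
time_s: 5.55
tcp_pos: [0.4353, 0.1502, 0.0067]
ee_rot: [[0.0, -0.94, -0.341], [0.0, -0.341, 0.94], [-1.0, -0.0, 0.0]]
wrist_force: [-1.4, -0.1, -0.1]
gripper_width: 0.642
```

Run:
```python
from h import *
st()
g=np.array([.4358,.1506,.0225]);
for phi in (15,30):
    Rm=lampR(phi,110);print(phi,delta(goal(g,Rm,.004),Rm),delta(goal(g,Rm,.02),Rm))
```

```text
t 5.55 tcp [0.4353 0.1502 0.0067] F [-1.4 -0.1 -0.1] M [ 0.09 -0.02 -0.03] w 0.642 j [ 39.  23. -37.   0. -30. -19.]
[[0.0, -0.94, -0.341], [0.0, -0.341, 0.94], [-1.0, -0.0, 0.0]]
15 [-0.14 -0.06 -0.37 -0.01  1.5   0.  ] [-1.68 -0.06  0.04 -0.01  1.5   0.  ]
30 [-0.29 -0.06 -0.73 -0.01  3.   -0.  ] [-1.67 -0.06  0.07 -0.01  3.   -0.  ]
```

Request:
play_rows(plan=[[[-1.7, 0, 0, 1e-09, 0.7, 0], [-1.7, 0, 0, 0, 1.5, 0], [-1.7, 0, 0, 0, 2.3, 0], [-1.7, 0, 0.1, 0, 3, 0], [-1.7, 0, 0.1, 0, 3, 0]]])

```text
time_s: 6.18
tcp_pos: [0.4345, 0.1521, 0.0228]
ee_rot: [[0.17, -0.939, -0.298], [-0.47, -0.343, 0.813], [-0.866, 0.002, -0.5]]
wrist_force: [-0.4, -0.0, -0.1]
gripper_width: 0.647
```

Run:
```python
from h import *
st()
g=np.array([.4353,.1502,.0225]);
Rm=lampR(30,110);print(delta(goal(g,Rm,.004),Rm))
p,d=r.capture('side');cv2.imwrite('pics/s4.png',cv2.resize(p[220:330,280:400],(654,600)))
```

```text
t 6.17 tcp [0.4345 0.1521 0.0228] F [-0.4 -0.  -0.1] M [ 1.03  0.36 -0.07] w 0.647 j [ 52.  27. -48.  41. -41. -69.]
[[0.17, -0.939, -0.298], [-0.47, -0.343, 0.813], [-0.866, 0.002, -0.5]]
[ 1.63 -0.01 -0.16  0.01 -0.   -0.  ]
```

View pics/s4.png

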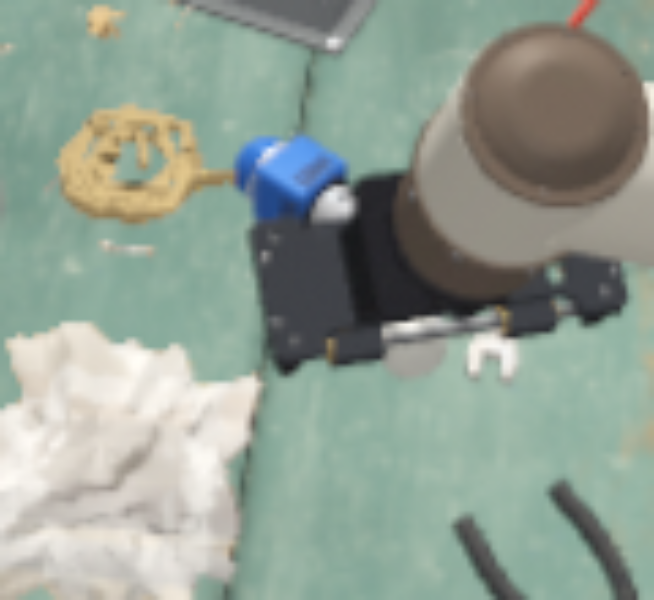

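Request:
play_rows(plan=[[[0.8, 0, -0.15, 0, 0, 0], [1.6, 0, -0.15, 0, 0, 0], [1.6, 0, -0.15, 0, 0, 0]]])

```text
time_s: 6.6
tcp_pos: [0.4378, 0.1408, 0.0101]
ee_rot: [[0.168, -0.941, -0.294], [-0.471, -0.339, 0.814], [-0.866, 0.001, -0.5]]
wrist_force: [-0.4, -0.1, 0.6]
gripper_width: 0.65
```

Request:
play_rows(plan=[[[0, 0, 0, 0, 0, 0], [0, 0, 0, 0, 0, 0], [0, 0, 0, 0, 0, 0], [0, 0, 0, 0, 0, 0]]], hand=0)

```text
time_s: 7.1
tcp_pos: [0.4381, 0.1425, 0.0106]
ee_rot: [[0.171, -0.94, -0.295], [-0.47, -0.341, 0.814], [-0.866, -0.0, -0.5]]
wrist_force: [0.6, -0.7, 1.0]
gripper_width: 0.505
```

Run:
```python
from h import *
st();s=r.sense();R0=s['ee_rot'];g=s['tcp_pos']-R0[:,0]*.015
print('grip',g)
# lift 100mm, move to stand position, tilt to -60
for phi,z in((30,.14),(-15,.14),(-60,.14)):
    Rm=lampR(phi,110);print(phi,delta(goal([.45,.20,z],Rm,.004),Rm))
```

```text
t 7.1 tcp [0.4381 0.1425 0.0106] F [ 0.6 -0.7  1. ] M [0.89 0.11 0.03] w 0.505 j [ 50.  28. -49.  44. -38. -71.]
[[0.171, -0.94, -0.295], [-0.47, -0.341, 0.814], [-0.866, -0.0, -0.5]]
grip [0.43556696 0.14956267 0.02358484]
30 [-1.221e+01 -3.080e+00 -2.140e+00 -1.000e-02 -0.000e+00 -0.000e+00]
-15 [-1.265e+01 -3.080e+00 -1.080e+00 -1.000e-02 -4.500e+00  0.000e+00]
-60 [-1.371e+01 -3.080e+00 -6.400e-01 -1.000e-02 -9.000e+00  0.000e+00]
```

Request:
play_rows(plan=[[[-4, -1, -1, 0, 0, 0], [-9, -2, -2, 0, 0, 0], [-12.2, -3, -2.1, 0, 0, 0], [-12.3, -3, -1.8, 0, -1, 0], [-12.4, -3.1, -1.5, 0, -2, 0]]])

```text
time_s: 7.72
tcp_pos: [0.4497, 0.1999, 0.1253]
ee_rot: [[0.058, -0.94, -0.337], [-0.158, -0.342, 0.926], [-0.986, -0.0, -0.168]]
wrist_force: [0.6, -1.1, -2.0]
gripper_width: 0.503
```

Run:
```python
from h import *
st()
for phi,z in((-15,.14),(-60,.14)):
    Rm=lampR(phi,110);print(phi,delta(goal([.45,.20,z],Rm,.004),Rm))
```

```text
t 7.72 tcp [0.4497 0.1999 0.1253] F [ 0.6 -1.1 -2. ] M [0.37 0.22 0.  ] w 0.503 j [ 48.  16. -29.  11. -50. -36.]
[[0.058, -0.94, -0.337], [-0.158, -0.342, 0.926], [-0.986, -0.0, -0.168]]
-15 [-0.08 -0.03  0.38  0.   -2.47  0.  ]
-60 [-0.93 -0.03  1.16  0.   -6.97  0.  ]
```

Request:
play_rows(plan=[[[0, 0, 0.2, 0, -1, 0], [0, 0, 0.3, 0, -2, 0], [-0.2, 0, 0.6, 0, -3, 0], [-0.3, 0, 0.8, 0, -4, 0], [-0.5, 0, 1, 0, -5, 0]]])

```text
time_s: 8.35
tcp_pos: [0.4472, 0.2094, 0.1293]
ee_rot: [[-0.219, -0.94, -0.261], [0.609, -0.341, 0.716], [-0.762, -0.003, 0.647]]
wrist_force: [-0.6, -0.3, -3.2]
gripper_width: 0.506
```

Run:
```python
from h import *
st()
for phi,z in((-60,.14),):
    Rm=lampR(phi,110);print(phi,delta(goal([.45,.20,z],Rm,.004),Rm))
```

```text
t 8.35 tcp [0.4472 0.2094 0.1293] F [-0.6 -0.3 -3.2] M [-1.6  -0.52  0.17] w 0.506 j [ 15.  22. -11. -44. -68.  26.]
[[-0.219, -0.94, -0.261], [0.609, -0.341, 0.716], [-0.762, -0.003, 0.647]]
-60 [-0.04  0.06  0.45  0.01 -1.97  0.02]
```

Request:
play_rows(plan=[[[0, 0, 0.2, 0, -1, 0], [0, 0.1, 0.4, 0, -2, 0], [0, 0.1, 0.4, 0, -2, 0], [0, 0.1, 0.4, 0, -2, 0], [0, 0.1, 0.4, 0, -2, 0]]])

```text
time_s: 8.98
tcp_pos: [0.4446, 0.2125, 0.1322]
ee_rot: [[-0.295, -0.94, -0.174], [0.813, -0.342, 0.471], [-0.502, -0.003, 0.865]]
wrist_force: [0.4, -0.1, -0.8]
gripper_width: 0.502
```

Run:
```python
from h import *
st()
Rm=lampR(-60,110)
for z in(.14,.055,.0455): print(z,delta(goal([.45,.20,z],Rm,.004),Rm))
p,d=r.capture('side');cv2.imwrite('pics/s5.png',cv2.resize(p[180:330,250:430],(720,600)))
p,d=r.capture('top');cv2.imwrite('pics/t5.png',cv2.resize(p[200:320,180:330],(750,600)))
```

```text
t 8.97 tcp [0.4446 0.2125 0.1322] F [ 0.4 -0.1 -0.8] M [-1.98 -0.75  0.03] w 0.502 j [  5.  30.  -8. -58. -82.  40.]
[[-0.295, -0.94, -0.174], [0.813, -0.342, 0.471], [-0.502, -0.003, 0.865]]
0.14 [-0.07 -0.08 -0.01  0.01 -0.01  0.01]
0.055 [ 4.2  -0.05 -7.36  0.01 -0.01  0.01]
0.0455 [ 4.67 -0.05 -8.18  0.01 -0.01  0.01]
```

View pics/s5.png

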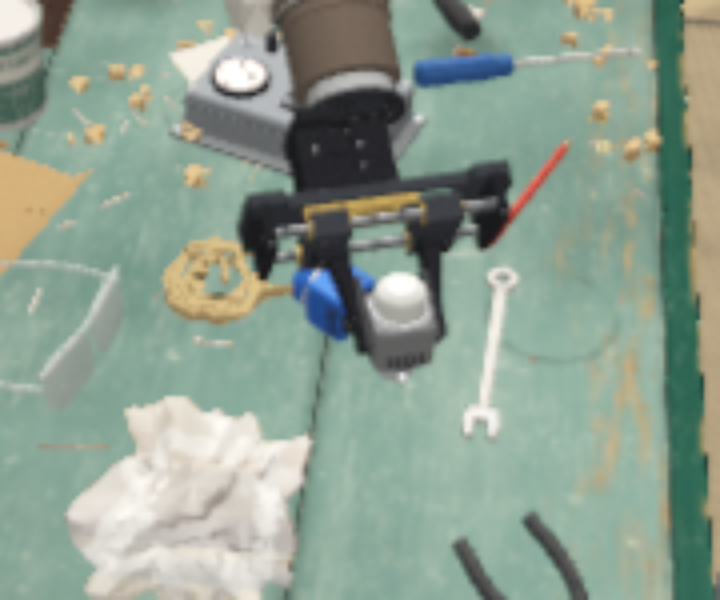

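View pics/t5.png

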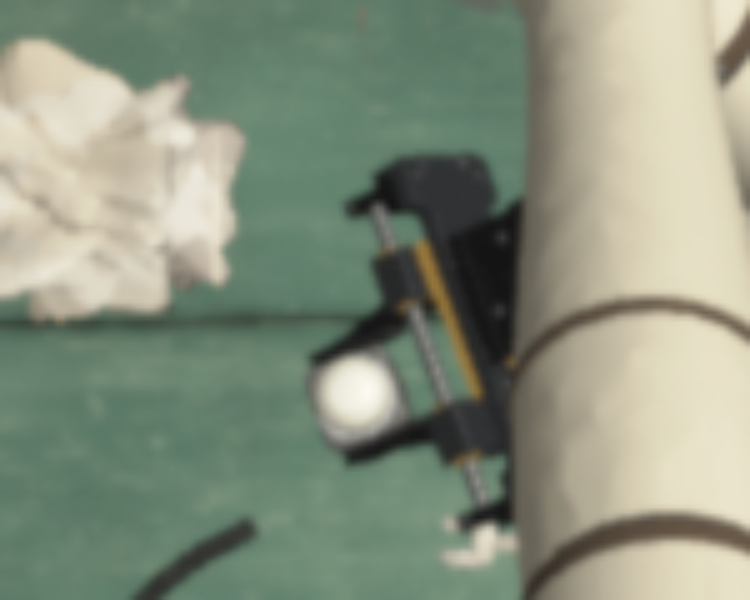

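Request:
play_rows(plan=[[[2, 0, -1.5, 0, 0, 0], [3.5, 0, -4, 0, 0, 0], [5, -0.1, -6, 0, 0, 0], [5.7, -0.1, -7.1, 0, 0, 0], [5.7, -0.1, -7.1, 0, 0, 0]]])

```text
time_s: 9.7
tcp_pos: [0.4407, 0.2253, 0.0409]
ee_rot: [[-0.296, -0.94, -0.17], [0.814, -0.341, 0.47], [-0.5, 0.001, 0.866]]
wrist_force: [-0.7, 0.6, -1.0]
gripper_width: 0.504
```

Request:
play_rows(plan=[[[0.1, 0, -0.17, 0, 0, 0], [0.1, 0, -0.17, 0, 0, 0], [0.1, 0, -0.17, 0, 0, 0]]])

```text
time_s: 10.07
tcp_pos: [0.4414, 0.225, 0.0397]
ee_rot: [[-0.294, -0.94, -0.171], [0.814, -0.34, 0.47], [-0.5, -0.001, 0.866]]
wrist_force: [0.0, 0.9, -0.5]
gripper_width: 0.5
```

Run:
```python
from h import *
st();s=r.sense();print('grasp',s['tcp_pos']-s['ee_rot'][:,0]*.015)
p,d=r.capture('side');cv2.imwrite('pics/s6.png',cv2.resize(p[250:310,310:390],(800,600)))
```

```text
t 10.07 tcp [0.4414 0.225  0.0397] F [ 0.   0.9 -0.5] M [-1.98 -0.78  0.02] w 0.5 j [  6.  39. -10. -60. -76.  49.]
[[-0.294, -0.94, -0.171], [0.814, -0.34, 0.47], [-0.5, -0.001, 0.866]]
grasp [0.44578184 0.21275757 0.047234  ]
```

View pics/s6.png

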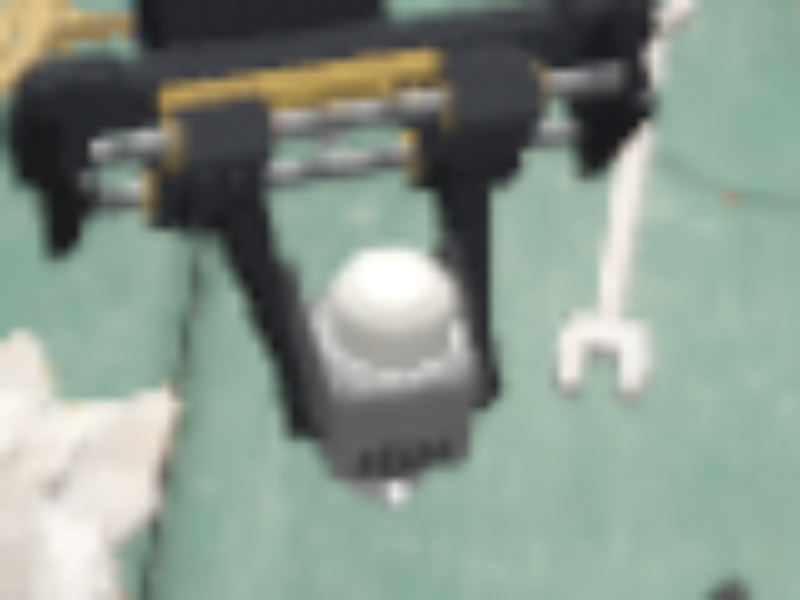

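Request:
play_rows(plan=[[[0.05, 0, -0.09, 0, 0, 0], [0.05, 0, -0.09, 0, 0, 0], [0.05, 0, -0.09, 0, 0, 0]]])

```text
time_s: 10.5
tcp_pos: [0.4411, 0.225, 0.0381]
ee_rot: [[-0.295, -0.94, -0.17], [0.814, -0.34, 0.47], [-0.5, 0.0, 0.866]]
wrist_force: [-0.3, -0.6, -1.1]
gripper_width: 0.506
```

Request:
play_rows(plan=[[[0.05, 0, -0.09, 0, 0, 0], [0.05, 0, -0.09, 0, 0, 0], [0.05, 0, -0.09, 0, 0, 0]]])

```text
time_s: 10.88
tcp_pos: [0.4411, 0.225, 0.037]
ee_rot: [[-0.295, -0.94, -0.17], [0.814, -0.34, 0.47], [-0.5, 0.0, 0.866]]
wrist_force: [0.2, 0.7, -1.9]
gripper_width: 0.501
```

Request:
play_rows(plan=[[[0.03, 0, -0.05, 0, 0, 0], [0.03, 0, -0.05, 0, 0, 0], [0.03, 0, -0.05, 0, 0, 0]]])

```text
time_s: 11.25
tcp_pos: [0.4411, 0.225, 0.0365]
ee_rot: [[-0.295, -0.94, -0.17], [0.814, -0.34, 0.47], [-0.5, 0.0, 0.866]]
wrist_force: [0.3, -0.9, -1.8]
gripper_width: 0.5
```

Request:
play_rows(plan=[[[0.05, 0, -0.09, 0, 0, 0], [0.05, 0, -0.09, 0, 0, 0], [0.05, 0, -0.09, 0, 0, 0]]])

```text
time_s: 11.62
tcp_pos: [0.4411, 0.225, 0.0362]
ee_rot: [[-0.295, -0.94, -0.171], [0.815, -0.341, 0.469], [-0.499, -0.001, 0.867]]
wrist_force: [0.4, -2.5, 5.2]
gripper_width: 0.504
```

Request:
play_rows(plan=[[[0.05, 0, -0.09, 0, 0, 0], [0.05, 0, -0.09, 0, 0, 0], [0.05, 0, -0.09, 0, 0, 0]]])

```text
time_s: 12.0
tcp_pos: [0.4411, 0.225, 0.0362]
ee_rot: [[-0.296, -0.94, -0.171], [0.815, -0.342, 0.467], [-0.498, -0.001, 0.867]]
wrist_force: [0.4, -3.3, 9.8]
gripper_width: 0.504
```

Run:
```python
from h import *
st()
D={}
for n,(u,v),w in(('side',(349,283),24),('top',None,24)):
    p,d=r.capture(n)
    if n=='top':
        q=proj('top',[.446,.213,.05]);u,v=int(q[0]),int(q[1]);print(u,v)
    cv2.imwrite(f'pics/{n}7.png',cv2.resize(p[v-w:v+w,u-w:u+w],(400,400),interpolation=cv2.INTER_CUBIC))
a=np.hstack([cv2.imread('pics/side7.png'),cv2.imread('pics/top7.png')]);cv2.imwrite('pics/st7.png',a)
```

```text
t 12.0 tcp [0.4411 0.225  0.0362] F [ 0.4 -3.3  9.8] M [0.01 0.16 0.25] w 0.504 j [  6.  39. -10. -60. -76.  49.]
[[-0.296, -0.94, -0.171], [0.815, -0.342, 0.467], [-0.498, -0.001, 0.867]]Traceback (most recent call last):
  File "<stdin>", line 4, in <module>
TypeError: cannot unpack non-iterable NoneType object
```

Request:
play_rows(plan=[[[-0.07, 0, 0.11, 0, 0, 0], [-0.07, 0, 0.11, 0, 0, 0], [-0.07, 0, 0.11, 0, 0, 0]]])

```text
time_s: 12.42
tcp_pos: [0.4411, 0.225, 0.0362]
ee_rot: [[-0.295, -0.94, -0.17], [0.815, -0.341, 0.469], [-0.499, -0.0, 0.866]]
wrist_force: [0.3, -1.8, 4.7]
gripper_width: 0.503
```

Run:
```python
from h import *
st()
im=[]
for n in('side','top'):
    p,d=r.capture(n);q=proj(n,[.446,.213,.045]);u,v=int(q[0]),int(q[1]);print(u,v)
    im.append(cv2.resize(p[v-24:v+24,u-24:u+24],(400,400),interpolation=cv2.INTER_CUBIC))
cv2.imwrite('pics/st7.png',np.hstack(im))
```

```text
t 12.43 tcp [0.4411 0.225  0.0362] F [ 0.3 -1.8  4.7] M [-0.72 -0.23  0.09] w 0.503 j [  6.  39. -10. -60. -76.  49.]
[[-0.295, -0.94, -0.17], [0.815, -0.341, 0.469], [-0.499, -0.0, 0.866]]
348 287
252 283
```

View pics/st7.png

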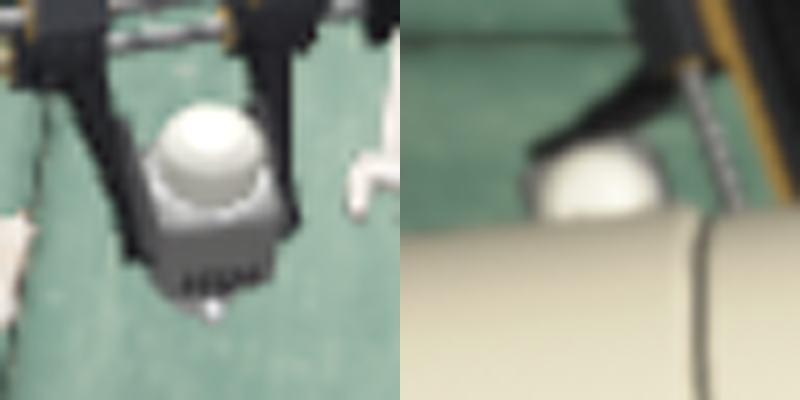

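Request:
play_rows(plan=[[[-0.05, 0, 0.08, 0, 0, 0], [-0.05, 0, 0.08, 0, 0, 0], [-0.05, 0, 0.08, 0, 0, 0]]])

```text
time_s: 12.9
tcp_pos: [0.4411, 0.2249, 0.0363]
ee_rot: [[-0.295, -0.94, -0.17], [0.814, -0.34, 0.471], [-0.5, 0.0, 0.866]]
wrist_force: [0.5, 0.4, -0.1]
gripper_width: 0.5
```

Request:
play_rows(plan=[[[0, 0, 0, 0, 0, 0], [0, 0, 0, 0, 0, 0], [0, 0, 0, 0, 0, 0], [0, 0, 0, 0, 0, 0]]], hand=0.7)

```text
time_s: 13.4
tcp_pos: [0.4411, 0.2248, 0.0366]
ee_rot: [[-0.295, -0.94, -0.17], [0.814, -0.34, 0.47], [-0.5, 0.0, 0.866]]
wrist_force: [0.2, -0.1, 0.4]
gripper_width: 0.693
```

Run:
```python
from h import *
st()
im=[]
for n in('side','top'):
    p,d=r.capture(n);q=proj(n,[.446,.213,.045]);u,v=int(q[0]),int(q[1])
    im.append(cv2.resize(p[v-24:v+24,u-24:u+24],(400,400),interpolation=cv2.INTER_CUBIC))
cv2.imwrite('pics/st8.png',np.hstack(im))
```

```text
t 13.4 tcp [0.4411 0.2248 0.0366] F [ 0.2 -0.1  0.4] M [-1.67 -0.66  0.  ] w 0.693 j [  6.  39. -10. -60. -76.  49.]
[[-0.295, -0.94, -0.17], [0.814, -0.34, 0.47], [-0.5, 0.0, 0.866]]
```

View pics/st8.png

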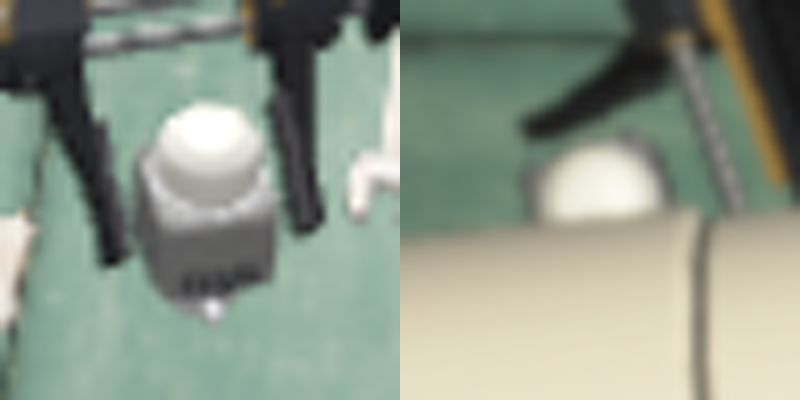

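Request:
play_rows(plan=[[[-2, 0, 0, 0, 0, 0], [-5, 0, 0, 0, 0, 0], [-9, 0, 0, 0, 0, 0], [-13, 0, 3, 0, 0, 0], [-15, 0, 8, 0, 1, 0]]])

```text
time_s: 14.12
tcp_pos: [0.4734, 0.1359, 0.1783]
ee_rot: [[-0.259, -0.943, -0.208], [0.719, -0.333, 0.611], [-0.645, 0.009, 0.764]]
wrist_force: [1.1, 0.9, -0.1]
gripper_width: 0.702
```

Run:
```python
from h import *
st()
Rm=lampR(0,110)
print(delta([.446,.213,.2],Rm))
im=[]
for n in('side','top'):
    p,d=r.capture(n);cv2.imwrite(f'pics/{n}9.png',p);np.save(f'{n}9.npy',d);q=proj(n,[.446,.213,.045]);u,v=int(q[0]),int(q[1]);print(n,u,v)
    im.append(cv2.resize(p[v-24:v+24,u-24:u+24],(400,400),interpolation=cv2.INTER_CUBIC))
cv2.imwrite('pics/st9.png',np.hstack(im))
```

```text
t 14.12 tcp [0.4734 0.1359 0.1783] F [ 1.1  0.9 -0.1] M [-1.37 -0.62 -0.18] w 0.702 j [  3.  24.  -4. -47. -84.  31.]
[[-0.259, -0.943, -0.208], [0.719, -0.333, 0.611], [-0.645, 0.009, 0.764]]
[ 4.85  0.04  6.94 -0.08  4.98 -0.02]
side 348 287
top 252 283
```

View pics/st9.png

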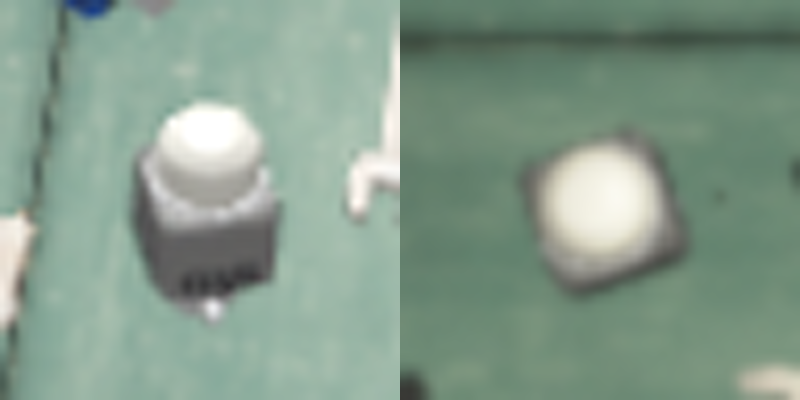

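Run:
```python
from h import *
K=400/48
c=[onz('top',252-24+(x+.5)/K-.5,283-24+(y+.5)/K-.5,.058) for x,y in((128,165),(230,130),(285,245),(176,294))]
print(np.round(c,4),'ctr',np.mean(c,0))
for i in range(4):
    d=c[(i+1)%4]-c[i];print(np.linalg.norm(d),np.degrees(np.arctan2(d[1],d[0])))
im=cv2.imread('pics/top9.png');h=cv2.cvtColor(im,cv2.COLOR_BGR2HSV)
C={}
for n,(u,v),t in(('top',(252,283),185),('side',(348,280),190)):
    x=cv2.imread(f'pics/{n}9.png')[v-16:v+16,u-16:u+16];x=cv2.resize(x,None,fx=8,fy=8,interpolation=cv2.INTER_CUBIC)
    m=(x[...,1]>t).astype(np.uint8);k,l,s,ce=cv2.connectedComponentsWithStats(m);i=1+np.argmax(s[1:,4]);C[n]=(ce[i]+.5)/8-.5+[u-16,v-16];print(n,s[i]/8,C[n])
print('dome tri',tri(ray('top',*C['top']),ray('side',*C['side'])),onz('top',*C['top'],.072))
```

```text
[[0.4592 0.2364 0.058 ]
 [0.4703 0.203  0.058 ]
 [0.4325 0.1847 0.058 ]
 [0.4169 0.2201 0.058 ]] ctr [0.44471681 0.211043   0.058     ]
0.035156598398407145 -71.60952038152361
0.042059406841557005 -154.09559657259052
0.038702407486118605 113.66228364054331
0.045303777841137795 21.069954070143826
top [   9.75     9.875   13.125   12.625 1029.5  ] [251.79858244 282.71891695]
side [  9.5    11.     14.125  14.125 791.5  ] [348.14584649 279.76182486]
dome tri (array([0.4470714 , 0.20961406, 0.07321032]), np.float64(0.0028317709520200977)) [0.44576071 0.20985491 0.072     ]
```

Request:
play_rows(plan=[[[-1, 0, 5, 0, 1, 0], [1, 0, 6.9, 0, 2, 0], [3, 0, 6.9, 0, 3, 0], [4.8, 0, 6.9, 0, 4, 0], [4.8, 0, 6.9, -0.1, 5, 0]]], hand=1)

```text
time_s: 14.85
tcp_pos: [0.4439, 0.2167, 0.2041]
ee_rot: [[0.01, -0.934, -0.356], [-0.002, -0.356, 0.935], [-1.0, -0.009, -0.005]]
wrist_force: [-0.2, -1.0, -0.8]
gripper_width: 0.997
```

Request:
play_rows(plan=[[[0, 0, 0, 0, 0, 0], [0, 0, 0, 0, 0, 0]]])

```text
time_s: 15.1
tcp_pos: [0.4441, 0.2163, 0.2034]
ee_rot: [[0.006, -0.935, -0.354], [0.004, -0.354, 0.935], [-1.0, -0.007, 0.002]]
wrist_force: [-0.3, 0.2, 0.9]
gripper_width: 1.001
```

Run:
```python
from h import *
st()
Rm=lampR(0,110)
print(delta([.4455,.211,.1],Rm),delta([.4455,.211,.026],Rm))
```

```text
t 15.1 tcp [0.4441 0.2163 0.2034] F [-0.3  0.2  0.9] M [ 0.06 -0.01 -0.02] w 1.001 j [ 45.  10. -19.   0. -60. -24.]
[[0.006, -0.935, -0.354], [0.004, -0.354, 0.935], [-1.0, -0.007, 0.002]]
[ 1.034e+01  1.300e-01 -5.600e-01  7.000e-02  1.000e-02  4.000e-02] [ 1.774e+01  1.800e-01 -5.700e-01  7.000e-02  1.000e-02  4.000e-02]
```

Request:
play_rows(plan=[[[4, 0.1, -0.5, 0.07, 0, 0.04], [8, 0.1, -0.6, 0.07, 0, 0.04], [10.3, 0.1, -0.6, 0.07, 0, 0.04], [10.3, 0.1, -0.6, 0.07, 0, 0.04]]])

```text
time_s: 15.6
tcp_pos: [0.446, 0.2087, 0.0987]
ee_rot: [[-0.003, -0.941, -0.339], [-0.002, -0.339, 0.941], [-1.0, 0.004, -0.001]]
wrist_force: [0.2, 0.4, 0.8]
gripper_width: 0.997
```

Request:
play_rows(plan=[[[3.5, 0, 0, 0, 0, 0], [6, 0, 0, 0, 0, 0], [7.2, 0, 0, 0, 0, 0], [7.4, 0, 0, 0, 0, 0], [7.4, 0, 0, 0, 0, 0]]])

```text
time_s: 16.23
tcp_pos: [0.4468, 0.2113, 0.027]
ee_rot: [[0.002, -0.939, -0.343], [0.001, -0.343, 0.939], [-1.0, -0.002, 0.001]]
wrist_force: [-0.9, 0.1, 0.4]
gripper_width: 1.004
```

Run:
```python
from h import *
st()
Rm=lampR(0,110)
print(delta([.4455,.211,.026],Rm))
p,d=r.capture('side');cv2.imwrite('pics/s10.png',cv2.resize(p[240:330,290:410],(800,600)))
```

```text
t 16.23 tcp [0.4468 0.2113 0.027 ] F [-0.9  0.1  0.4] M [ 0.07 -0.05 -0.  ] w 1.004 j [ 44.  23. -32.   0. -35. -24.]
[[0.002, -0.939, -0.343], [0.001, -0.343, 0.939], [-1.0, -0.002, 0.001]]
[0.1  0.13 0.02 0.01 0.   0.01]
```

View pics/s10.png

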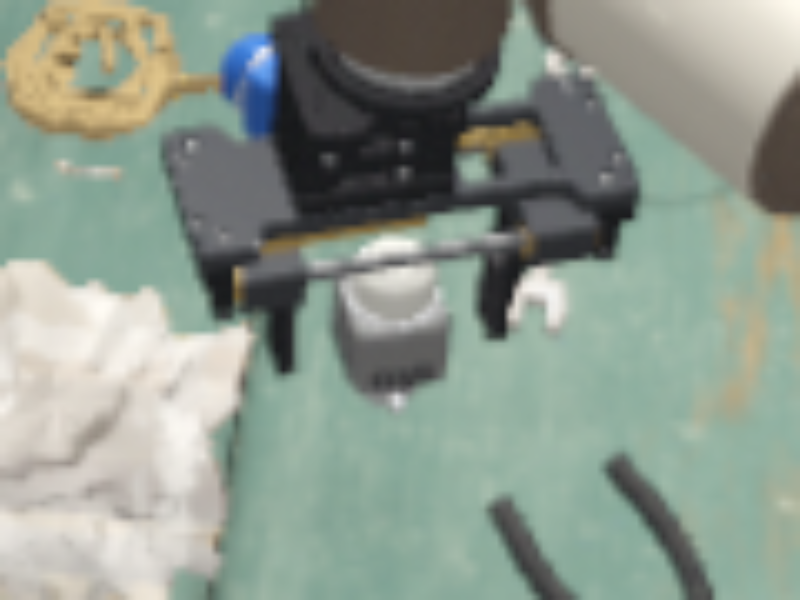

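Request:
play_rows(plan=[[[0, 0.1, 0, 0, 0, 0], [0, 0.1, 0, 0, 0, 0], [0, 0.1, 0, 0, 0, 0], [0, 0.1, 0, 0, 0, 0], [0, 0.1, 0, 0, 0, 0]]], hand=0)

```text
time_s: 16.9
tcp_pos: [0.4452, 0.2107, 0.026]
ee_rot: [[0.001, -0.939, -0.343], [0.0, -0.343, 0.939], [-1.0, -0.001, 0.0]]
wrist_force: [1.6, -0.6, 1.1]
gripper_width: 0.513
```

Run:
```python
from h import *
st()
im=[]
for n in('side','top'):
    p,d=r.capture(n);q=proj(n,[.446,.213,.045]);u,v=int(q[0]),int(q[1])
    im.append(cv2.resize(p[v-24:v+24,u-24:u+24],(400,400),interpolation=cv2.INTER_CUBIC))
cv2.imwrite('pics/st11.png',np.hstack(im))
```

```text
t 16.9 tcp [0.4452 0.2107 0.026 ] F [ 1.6 -0.6  1.1] M [ 0.14 -0.28 -0.02] w 0.513 j [ 44.  23. -32.   0. -35. -24.]
[[0.001, -0.939, -0.343], [0.0, -0.343, 0.939], [-1.0, -0.001, 0.0]]
```

View pics/st11.png

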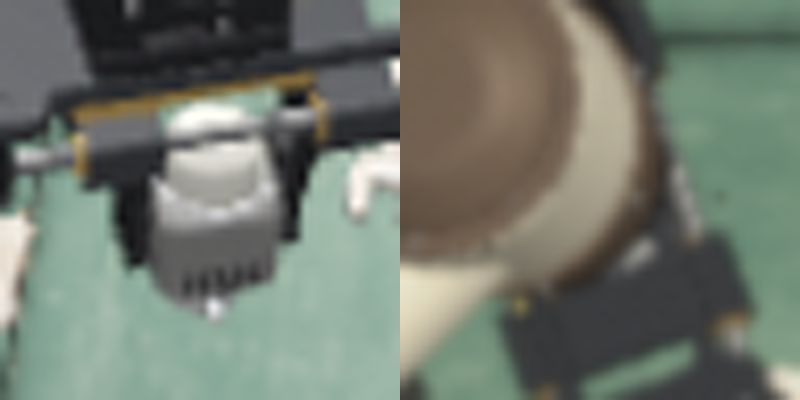

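Request:
play_rows(plan=[[[-3, 0, 0, 0, 0, 0], [-8, 0, 0, 0, 0, 0], [-13, 0, 0, 0, 0, 0], [-13.5, 0, 0, 0, 0, 0], [-13.5, 0, 0, 0, 0, 0]]])

```text
time_s: 17.62
tcp_pos: [0.4443, 0.2102, 0.1604]
ee_rot: [[-0.001, -0.939, -0.343], [-0.0, -0.343, 0.939], [-1.0, 0.001, 0.0]]
wrist_force: [1.3, -1.3, -1.8]
gripper_width: 0.498
```

Run:
```python
from h import *
st()
print(delta([.5315,-.172,.160],downR(-109.6)))
```

```text
t 17.62 tcp [0.4443 0.2102 0.1604] F [ 1.3 -1.3 -1.8] M [0.02 0.01 0.03] w 0.498 j [ 44.  12. -23.  -0. -55. -24.]
[[-0.001, -0.939, -0.343], [-0.0, -0.343, 0.939], [-1.0, 0.001, 0.0]]
[ 3.000e-02  4.910e+00 -3.889e+01 -5.040e+00  0.000e+00 -0.000e+00]
```

Request:
play_rows(plan=[[[0, 0.8, -6, -1, 0, 0], [0, 1.6, -12, -2, 0, 0], [0, 2.4, -18, -3, 0, 0], [0, 3.2, -24, -4, 0, 0], [0, 4, -30, -5, 0, 0]]])

```text
time_s: 18.25
tcp_pos: [0.5037, -0.0581, 0.1586]
ee_rot: [[-0.005, -0.393, -0.919], [-0.0, -0.919, 0.393], [-1.0, 0.002, 0.004]]
wrist_force: [0.7, 0.8, -2.3]
gripper_width: 0.506
```

Run:
```python
from h import *
st()
print(delta([.5315,-.172,.160],downR(-109.6)))
```

```text
t 18.25 tcp [ 0.5037 -0.0581  0.1586] F [ 0.7  0.8 -2.3] M [ 0.03 -0.12  0.05] w 0.506 j [ 12.  14. -21.  -0. -55.  55.]
[[-0.005, -0.393, -0.919], [-0.0, -0.919, 0.393], [-1.0, 0.002, 0.004]]
[-0.14  9.38 -7.04 -0.36  0.02 -0.01]
```

Request:
play_rows(plan=[[[0, 4.5, -3.5, -0.2, 0, 0], [0, 9.2, -6.9, -0.3, 0, 0], [0, 9.2, -6.9, -0.3, 0, 0], [0, 9.2, -6.9, -0.3, 0, 0], [0, 9.2, -6.9, -0.3, 0, 0]]])

```text
time_s: 18.88
tcp_pos: [0.5309, -0.1671, 0.16]
ee_rot: [[-0.002, -0.348, -0.937], [0.0, -0.937, 0.348], [-1.0, 0.0, 0.002]]
wrist_force: [0.3, -0.4, -1.0]
gripper_width: 0.505
```

Run:
```python
from h import *
st()
print(delta([.5315,-.172,.160],downR(-109.6)))
im=[]
for n in('side','top'):
    p,d=r.capture(n);cv2.imwrite(f'pics/{n}12.png',p);q=proj(n,[.5315,-.172,.1]);u,v=int(q[0]),int(q[1]);print(n,u,v)
    im.append(cv2.resize(p[v-30:v+30,u-30:u+30],(400,400),interpolation=cv2.INTER_CUBIC))
cv2.imwrite('pics/st12.png',np.hstack(im))
```

```text
t 18.88 tcp [ 0.5309 -0.1671  0.16  ] F [ 0.3 -0.4 -1. ] M [ 0.02 -0.   -0.  ] w 0.505 j [ -1.  19. -14.  -0. -57.  70.]
[[-0.002, -0.348, -0.937], [0.0, -0.937, 0.348], [-1.0, 0.0, 0.002]]
[ 0.    0.44 -0.23 -0.08  0.01 -0.  ]
side 334 192
top 394 247
```

View pics/st12.png

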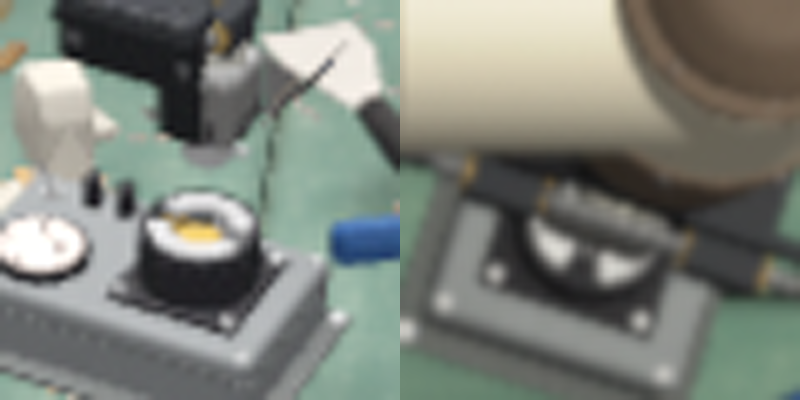

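Request:
play_rows(plan=[[[1.5, 0.4, -0.2, -0.05, 0, 0], [3, 0.4, -0.2, -0.05, 0, 0], [4.2, 0.4, -0.2, -0.05, 0, 0], [4.3, 0.4, -0.2, -0.05, 0, 0], [4.3, 0.4, -0.2, -0.05, 0, 0]]])

```text
time_s: 19.6
tcp_pos: [0.5323, -0.1726, 0.118]
ee_rot: [[0.0, -0.341, -0.94], [-0.0, -0.94, 0.341], [-1.0, 0.0, -0.0]]
wrist_force: [0.0, 0.5, -0.4]
gripper_width: 0.501
```

Run:
```python
from h import *
st()
print(delta([.5315,-.172,.112],downR(-109.6)))
p,d=r.capture('side');cv2.imwrite(f'pics/side13.png',p)
cv2.imwrite('pics/s13.png',cv2.resize(p[165:225,300:370],(700,600),interpolation=cv2.INTER_CUBIC))
```

```text
t 19.6 tcp [ 0.5323 -0.1726  0.118 ] F [ 0.   0.5 -0.4] M [0.03 0.   0.01] w 0.501 j [ -1.  21. -17.   0. -52.  71.]
[[0.0, -0.341, -0.94], [-0.0, -0.94, 0.341], [-1.0, 0.0, -0.0]]
[ 0.6  -0.03  0.1  -0.04 -0.   -0.  ]
```

View pics/s13.png

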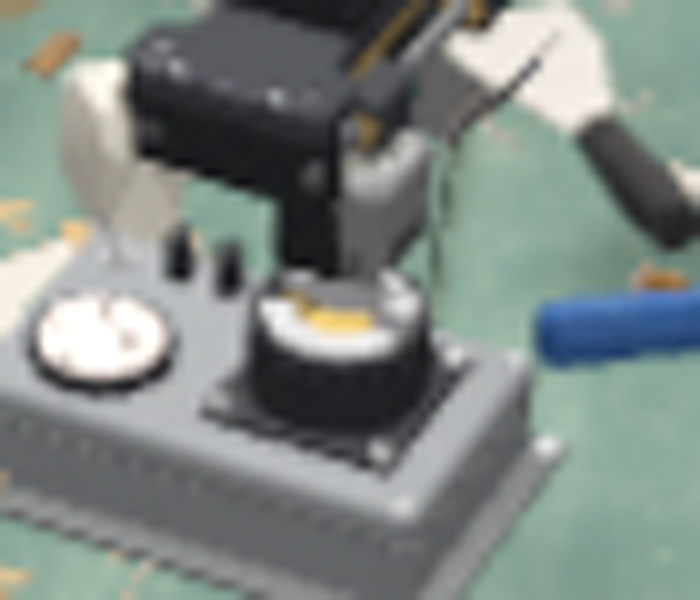

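Run:
```python
from h import *
print('rim exp',proj('side',[.5315,-.172,.086]),'foot exp',proj('side',[.5323,-.1726,.092]),'housing bottom exp',proj('side',[.5323,-.1726,.112]),'dx1cm',proj('side',[.5423,-.1726,.092]),'dy',proj('side',[.5323,-.1626,.092]))
p=cv2.imread('pics/side13.png');x=p[178:208,318:352]
cv2.imwrite('pics/s13b.png',cv2.resize(x,(680,600),interpolation=cv2.INTER_CUBIC))
```

```text
rim exp [334.09680396 195.47448595] foot exp [333.93892262 193.95726142] housing bottom exp [334.11159318 189.25285627] dx1cm [331.0844151 193.7089188] dy [333.62265177 195.65355145]
```

View pics/s13b.png

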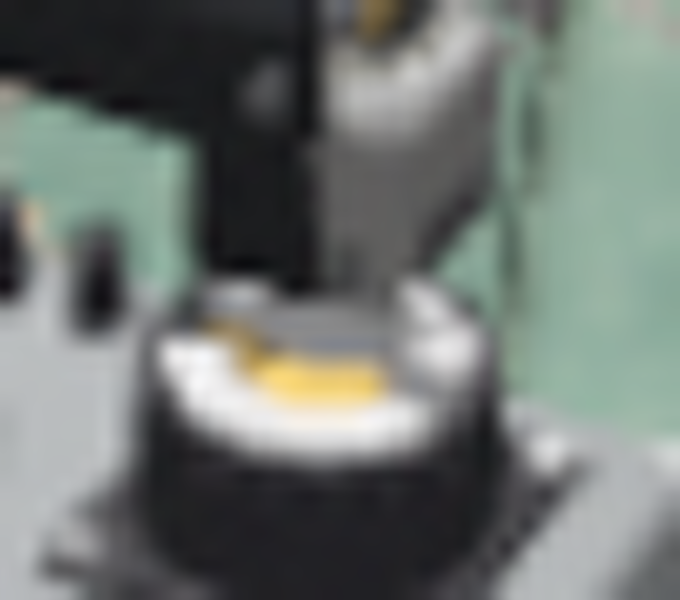

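Request:
play_rows(plan=[[[0.3, 0, 0, 0, 0, 0], [0.6, 0, 0, 0, 0, 0], [0.9, 0, 0, 0, 0, 0], [1, 0, 0, 0, 0, 0]]])

```text
time_s: 20.15
tcp_pos: [0.5321, -0.1726, 0.1078]
ee_rot: [[0.0, -0.341, -0.94], [-0.0, -0.94, 0.341], [-1.0, -0.0, -0.0]]
wrist_force: [0.2, 0.2, -2.0]
gripper_width: 0.507
```

Request:
play_rows(plan=[[[0.15, 0, 0, 0, 0, 0], [0.3, 0, 0, 0, 0, 0], [0.3, 0, 0, 0, 0, 0]]])

```text
time_s: 20.52
tcp_pos: [0.5326, -0.1725, 0.1051]
ee_rot: [[0.001, -0.341, -0.94], [-0.0, -0.94, 0.341], [-1.0, -0.0, -0.001]]
wrist_force: [1.5, -0.3, -1.8]
gripper_width: 0.504
```

Request:
play_rows(plan=[[[0.15, 0, 0, 0, 0, 0], [0.3, 0, 0, 0, 0, 0], [0.4, 0, 0, 0, 0, 0], [0.4, 0, 0, 0, 0, 0]]])

```text
time_s: 21.02
tcp_pos: [0.5327, -0.1726, 0.1016]
ee_rot: [[0.002, -0.341, -0.94], [-0.0, -0.94, 0.341], [-1.0, -0.0, -0.002]]
wrist_force: [1.3, 0.5, 3.1]
gripper_width: 0.503
```

Run:
```python
from h import *
st()
p,d=r.capture('side')
x=p[178:208,318:352]
cv2.imwrite('pics/s14.png',cv2.resize(x,(680,600),interpolation=cv2.INTER_CUBIC))
```

```text
t 21.02 tcp [ 0.5327 -0.1726  0.1016] F [1.3 0.5 3.1] M [ 0.25 -0.4  -0.01] w 0.503 j [ -1.  22. -18.   0. -49.  71.]
[[0.002, -0.341, -0.94], [-0.0, -0.94, 0.341], [-1.0, -0.0, -0.002]]
```

View pics/s14.png

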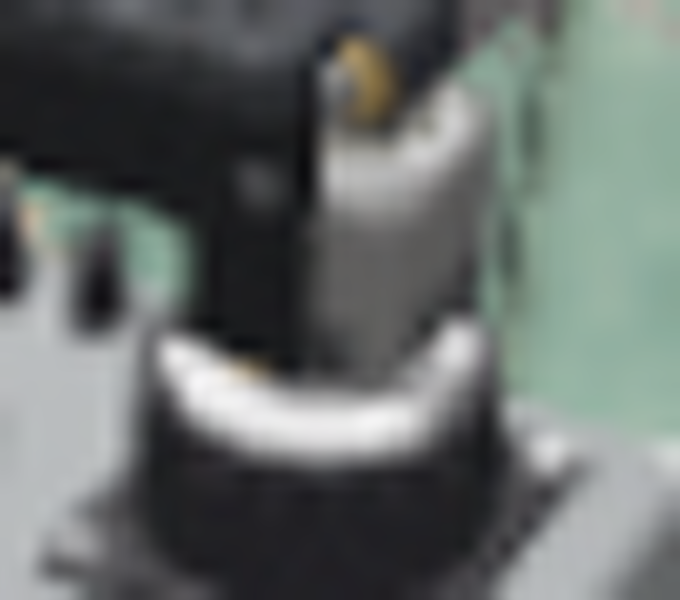

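Request:
play_rows(plan=[[[0.15, 0, 0, 0, 0, 0], [0.3, 0, 0, 0, 0, 0], [0.45, 0, 0, 0, 0, 0], [0.5, 0, 0, 0, 0, 0]]])

```text
time_s: 21.58
tcp_pos: [0.5327, -0.1727, 0.0966]
ee_rot: [[0.002, -0.341, -0.94], [-0.0, -0.94, 0.341], [-1.0, -0.0, -0.002]]
wrist_force: [1.2, 1.7, 5.9]
gripper_width: 0.5
```

Request:
play_rows(plan=[[[0.15, 0, 0, 0, 0, 0], [0.3, 0, 0, 0, 0, 0], [0.4, 0, 0, 0, 0, 0], [0.4, 0, 0, 0, 0, 0]]])

```text
time_s: 22.08
tcp_pos: [0.5327, -0.1727, 0.0928]
ee_rot: [[0.002, -0.341, -0.94], [-0.0, -0.94, 0.341], [-1.0, -0.0, -0.002]]
wrist_force: [1.5, 0.5, 7.0]
gripper_width: 0.502
```

Run:
```python
from h import *
st()
```

```text
t 22.07 tcp [ 0.5327 -0.1727  0.0928] F [1.5 0.5 7. ] M [ 0.38 -0.26  0.  ] w 0.502 j [ -1.  23. -19.   0. -48.  71.]
[[0.002, -0.341, -0.94], [-0.0, -0.94, 0.341], [-1.0, -0.0, -0.002]]
```

Request:
play_rows(plan=[[[0.1, 0, 0, 0, 0, 0], [0.2, 0, 0, 0, 0, 0], [0.2, 0, 0, 0, 0, 0]]])

```text
time_s: 22.45
tcp_pos: [0.5328, -0.1727, 0.092]
ee_rot: [[0.002, -0.341, -0.94], [-0.001, -0.94, 0.341], [-1.0, 0.0, -0.002]]
wrist_force: [-0.4, 2.8, 14.1]
gripper_width: 0.504
```

Request:
play_rows(plan=[[[-0.1, 0, 0, 0, 0, 0], [-0.1, 0, 0, 0.8, 0, 0], [-0.1, 0, 0, 1.6, 0, 0], [-0.1, 0, 0, 2.4, 0, 0], [-0.1, 0, 0, 2.4, 0, 0]]])

```text
time_s: 23.08
tcp_pos: [0.5326, -0.173, 0.0921]
ee_rot: [[0.001, -0.694, -0.72], [-0.001, -0.72, 0.694], [-1.0, -0.0, -0.002]]
wrist_force: [1.3, -0.5, 8.0]
gripper_width: 0.505
```

Run:
```python
from h import *
st()
```

```text
t 23.07 tcp [ 0.5326 -0.173   0.0921] F [ 1.3 -0.5  8. ] M [ 0.1  -0.18  0.13] w 0.505 j [ -1.  23. -19.   0. -48.  47.]
[[0.001, -0.694, -0.72], [-0.001, -0.72, 0.694], [-1.0, -0.0, -0.002]]
```

Request:
play_rows(plan=[[[0, 0, 0, 0.8, 0, 0], [0, 0, 0, 1.6, 0, 0], [0, 0, 0, 2.4, 0, 0], [0, 0, 0, 3, 0, 0], [0, 0, 0, 3, 0, 0]]])

```text
time_s: 23.7
tcp_pos: [0.5319, -0.1733, 0.092]
ee_rot: [[-0.0, -0.961, -0.277], [-0.001, -0.277, 0.961], [-1.0, 0.001, -0.001]]
wrist_force: [-1.2, -1.0, 9.6]
gripper_width: 0.503
```

Request:
play_rows(plan=[[[0, 0, 0, 0.7, 0, 0], [0, 0, 0, 1.4, 0, 0], [0, 0, 0, 2, 0, 0], [0, 0, 0, 2, 0, 0]]])

```text
time_s: 24.2
tcp_pos: [0.5314, -0.1733, 0.092]
ee_rot: [[-0.001, -0.998, 0.068], [-0.001, 0.068, 0.998], [-1.0, 0.001, -0.001]]
wrist_force: [-1.1, -0.4, 9.7]
gripper_width: 0.505
```

Run:
```python
from h import *
st();s=r.sense();y=s['ee_rot'][:,1];print('yaw',np.degrees(np.arctan2(y[1],y[0])), 'turned', -109.9-np.degrees(np.arctan2(y[1],y[0])))
```

```text
t 24.2 tcp [ 0.5314 -0.1733  0.092 ] F [-1.1 -0.4  9.7] M [-0.03  0.58  0.23] w 0.505 j [ -1.  23. -19.   0. -48.  -3.]
[[-0.001, -0.998, 0.068], [-0.001, 0.068, 0.998], [-1.0, 0.001, -0.001]]
yaw 176.09755626271976 turned -285.99755626271974
```

Request:
play_rows(plan=[[[0, 0, 0, 0.4, 0, 0], [0, 0, 0, 0.8, 0, 0], [0, 0, 0, 0.8, 0, 0]]])

```text
time_s: 24.58
tcp_pos: [0.5312, -0.1732, 0.092]
ee_rot: [[-0.002, -0.979, 0.205], [-0.001, 0.205, 0.979], [-1.0, 0.001, -0.002]]
wrist_force: [-1.9, -0.4, 10.3]
gripper_width: 0.501
```

Run:
```python
from h import *
st()
```

```text
t 24.57 tcp [ 0.5312 -0.1732  0.092 ] F [-1.9 -0.4 10.3] M [0.07 0.64 0.4 ] w 0.501 j [ -1.  23. -19.   0. -48. -11.]
[[-0.002, -0.979, 0.205], [-0.001, 0.205, 0.979], [-1.0, 0.001, -0.002]]
```

Request:
play_rows(plan=[[[0, 0, 0, 0.3, 0, 0], [0, 0, 0, 0.5, 0, 0], [0, 0, 0, 0.5, 0, 0]]])

```text
time_s: 24.95
tcp_pos: [0.531, -0.1738, 0.0921]
ee_rot: [[-0.003, -0.958, 0.285], [-0.003, 0.285, 0.958], [-1.0, 0.002, -0.004]]
wrist_force: [-2.8, -2.4, 9.7]
gripper_width: 0.505
```

Run:
```python
from h import *
st()
```

```text
t 24.95 tcp [ 0.531  -0.1738  0.0921] F [-2.8 -2.4  9.7] M [-0.71  0.66  1.3 ] w 0.505 j [ -1.  23. -19.   0. -48. -15.]
[[-0.003, -0.958, 0.285], [-0.003, 0.285, 0.958], [-1.0, 0.002, -0.004]]
```

Request:
play_rows(plan=[[[0, 0, 0, -0.1, 0, 0], [0, 0, 0, -0.1, 0, 0], [0, 0, 0, -0.1, 0, 0], [0, 0, 0, -0.1, 0, 0]]])

```text
time_s: 25.45
tcp_pos: [0.5311, -0.1738, 0.0921]
ee_rot: [[-0.002, -0.963, 0.27], [-0.003, 0.27, 0.963], [-1.0, 0.002, -0.003]]
wrist_force: [-2.8, -3.2, 9.8]
gripper_width: 0.507
```

Run:
```python
from h import *
st()
im=[]
for n in('side','top'):
    p,d=r.capture(n);cv2.imwrite(f'pics/{n}15.png',p);q=proj(n,[.5315,-.172,.1]);u,v=int(q[0]),int(q[1])
    im.append(cv2.resize(p[v-30:v+30,u-30:u+30],(400,400),interpolation=cv2.INTER_CUBIC))
cv2.imwrite('pics/st15.png',np.hstack(im));st()
```

```text
t 25.45 tcp [ 0.5311 -0.1738  0.0921] F [-2.8 -3.2  9.8] M [-0.66  0.62  0.95] w 0.507 j [ -1.  23. -19.   0. -48. -14.]
[[-0.002, -0.963, 0.27], [-0.003, 0.27, 0.963], [-1.0, 0.002, -0.003]]
t 25.55 tcp [ 0.5311 -0.1739  0.0921] F [-1.9 -2.7  9.6] M [-0.71  0.6   1.  ] w 0.505 j [ -1.  23. -19.   0. -48. -14.]
[[-0.002, -0.963, 0.27], [-0.003, 0.27, 0.963], [-1.0, 0.002, -0.003]]
```

View pics/st15.png

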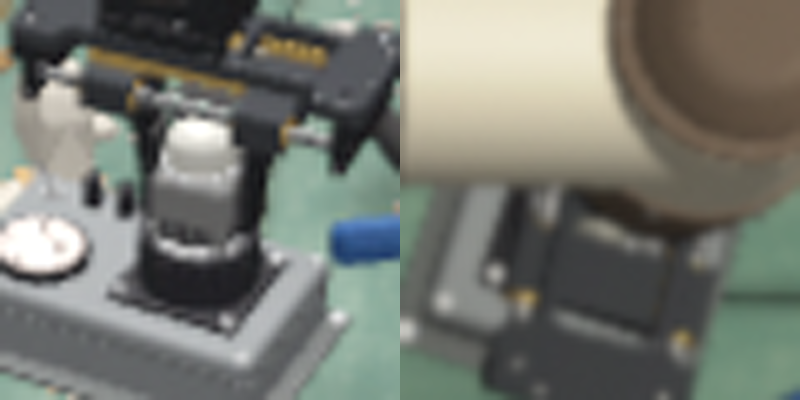

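View pics/side15.png

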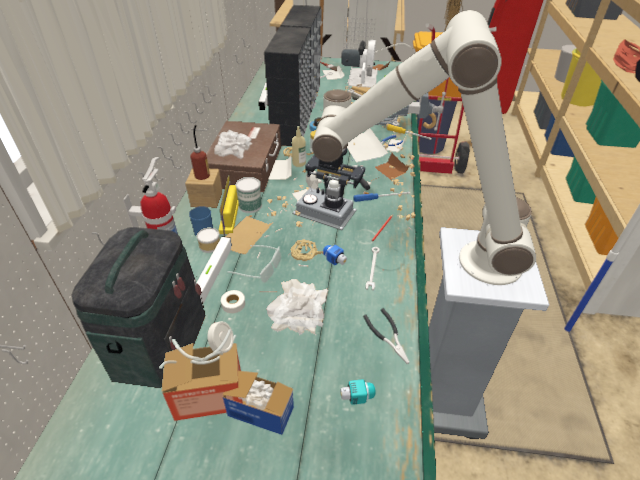

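The side view shows the lamp's housing down on the rim at (334,193), still held. The bystanders are where they were in the first picture. The twisting moment jumped from 0.23 to about 1.0 N m, well above the spring's 0.28, so the carrier is on its stop. Handing in.

Run:
```python
from h import *
print(r.finish_job())
```

```text
the job is handed in; nothing more can be done
None
```

The lamp is in the tester, pushed down and twisted clockwise to the stop, and the arm is still holding it there. The job was handed in at about 25.6 s of the 70 s allowed; the hand-in gave no verdict.

**What I did**
- I moved the grey lamp (white dome) clear of the tall crumpled paper and re-gripped it at a tilt. I then stood it on its foot, let go, and saw it standing by itself in both views.
- I took it squarely from above and put its foot into the socket with its pins at the notches. I pushed it down and twisted it about 86° clockwise.

**Last checks**
- **Depth:** the housing's shoulder met the rim with the foot at about 66 mm, which is the home height. The arm still pushes down with about 10 N.
- **Stop:** the twisting moment rose from 0.23 to 1.3 N m at the end of the turn. I eased it to about 1.0 N m, still well above the spring's 0.28. The carrier can't be seen, so I judged the stop from this moment alone.
- **Grip:** the finger opening stayed steady at about 44 mm.
- **Other things:** the last overview shows the nearby tools, the paper, and the blue and turquoise look-alikes where they started. I did not measure this, and I did not check the things at the far right one by one.

**Disagreements**
- The two cameras differed by about 3 mm on where the socket is. I used a position between them and checked the alignment in the side view before inserting.
- The first readings of the lamp's direction differed by about 5°, which the jaws corrected when they closed.

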